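# Load the parts dryer, slide the tray in over the sill, clamp it shut and switch it on

### The arm

A 6-joint arm with a two-finger parallel gripper is mounted at the origin on a cart in front of the work surface, level with it; the furniture and walls round the work are solid. World frame = base frame: x ahead of the robot, y to its left, z up, the work surface at z = 0. Lengths are in m, angles in rad, forces in N, time in s.
With the tool pointing down it reaches from about 0.4 to 0.825 m from the base axis. Payload 7 kg.
Tool frame: the origin (TCP) lies at the very end of the fingers, on their centre line; the grasp point (between the pads) lies 19 mm behind it (arm.grip_point_offset is the distance from the TCP to the grasp point, in m); z points along the fingers, y is the line along which they close (so a half turn about z gives the same grasp; the last joint's range is limited). The gripper opens to 88 mm and grips with 3 to 60 N. Pads are 19 mm wide; open, the fingers measure 130 mm over their backs; the gripper's body (78 mm by 193 mm) begins 47 mm behind the grasp point.
Start: joints at [-0.921, 0.359, 0.012, 0, -1.224, -0.288], TCP at [0.239, -0.631, 0.201] pointing down, gripper open.
Joint ranges: [-3.07, 3.07], [-1.43, 2.12], [-1.02, 1.25], [-3.03, 1.67], [-3.05, -0], [-3.03, 3.03]. Speed limits (rad/s): [2.39, 2.39, 3.01, 3.14, 3.14, 3.14].

### API

Orientations are given as [roll, pitch, yaw] about the fixed x, y, z axes, in that order (R = Rz(yaw) Ry(pitch) Rx(roll)).
In Python, from station import arm, cams gives the robot as it stands.
- The arm moves only by the shell command python3 -m handwheel 'ROWS' [FORCE]. ROWS is JSON, a list that holds one entry, the list of rows, each a list of 7 numbers: the shift along the tool's x, y, z normalised to -1 to 1, where 1 is 0.08 m, then the turn, a rotation vector about the tool's x, y, z normalised to -1 to 1, where 1 is 0.5 rad, then the closure in counts, from 0 (fully open) to 255 (shut). In form: [[[x, y, z, wx, wy, wz, hand], ...]]. A call has 1 to 5 rows; each row is the pose to reach, as a shift and turn from the pose commanded when the call began, along the tool's axes at that moment; what a row does not reach only later rows make up. A row lasts 1/8 s, in which the tool goes at most 62.5 mm and 10.7 degrees, less where a joint would pass 70% of its speed; a pose out of reach is approached as far as the arm can. A call with a number of a shift or a turn outside -1 to 1 is refused whole. A call with a gripper value outside its range is refused whole. The fingers move at their own pace and stop on an object; FORCE is the grip in N (left out, the last holds). Time passes only in rows, so rows that repeat a pose let the fingers close. It gives the time, the measured TCP pose, the force, the opening and the grip force at its end, in the units of the state.
- arm.get_state(): the state, without advancing time (a new reading comes with each control period).
- cams.grab_frame(name): name is "scene" or "top" or "wrist"; returns the picture (400x640x3 uint8, blue, green, red); there is no depth.
- cams.camera_info(name): a dict with "camera_matrix" (3x3 intrinsics, pixels), "dist_coeffs" ([k1, k2, p1, p2, k3] as OpenCV has them; the pictures are not rectified), "R" (3x3) and "t" (3): a world point X has camera coordinates R X + t; the wrist camera has in their place "hand_eye" (4x4, takes a point from camera to tool coordinates, whose origin is the TCP and whose axes are the flange's). Camera axes: x right, y down, z forward; pixel columns grow to the right and rows downward; lengths in m; the calibration is good to about 2 mm. A picture is of the moment at which its call begins: read the wrist's pose just before it. camera_info takes no time and is no camera call.
- arm.job_done(): hands the job in; it is judged then, once.
The state is a dict: "t": time; "q": joint angles; "qd": joint speeds; "joint_efforts": joint torques, N m; "eef_pos": TCP position; "ee_rot": TCP orientation; "force": force on the tool from outside, world axes, zero at the start; "moment": the same for the moment, N m; "width": finger opening in m; "gripper_force": force on a finger pad.
Only numpy, scipy, OpenCV 4.12 (cv2) and the standard library are available. Lean on these libraries where they do the work, as an engineer would, in place of code of your own. Each camera call takes 0.05 s, during which the arm holds its last target. There are 200 camera calls.

### The job

Lay the washed pedals and handlebar stems that lie along the front of the bench in the dryer's tray, then take the tray by its handle and slide it over the raised sill into the drying cabinet, without tipping it or spilling anything, until its front panel is shut against the cabinet's mouth. Fold both clamp levers fully down over the panel, and only then switch the dryer on: lift the locking collar on the toggle, flip the lever over to the side away from the mouth and let the collar drop back. Leave the other things on the bench alone.

Things in the scene. Friction and masses are not known exactly. Their poses are not given: they have to be found in the camera images.
- dryer: parts-drying cabinet: low grey sheet-metal box fixed on the bench, 305 long (x), 160 wide (y), 84 high (z), open at one end (its mouth, turned to the robot's right). Origin on the bench under the middle of the mouth; x points into the chamber, z up. Clamps on the roof's front edge, toggle in mid-roof
- sill (a point): middle of the mouth's lower edge: x = 0, y = 0, z = 10 in the dryer's frame. The chamber's floor is level at z = 10 (a 10 step up from the bench), 295 deep; the mouth and chamber are 142 wide (y -71 to 71) and reach up to z = 72. The tray is home with its origin at x = 144, y = 0, z = 10 there
- tray: loose drying tray on the bench before the mouth: aluminium pan 288 long, 132 wide (5 to spare either side in the mouth), walls 28 high, sheet 3 thick, 0.3 to 0.4 kg empty. Origin under the middle of the pan; x points to its nose (x = 144, goes in first; its lower edge is turned up by about 8), z up
- tray_panel (a point): middle of the lower outer edge of the tray's front panel, x = -152, z = 0 in the tray's frame. The panel stands across the tray from x = -144 to -152, is 152 wide and 66 high, and closes the mouth. Pressing the handle down tips the tray about this edge and raises the nose: 4 at the grip point gives about 14 at the nose
- tray_grip (a point): grip point inside the tray's stalk handle, x = -237, z = 42 in the tray's frame. The handle is a straight black bar 16 wide (y) and 18 high (z 33 to 51) that runs from the panel, x = -152, back to x = -262
- clamp_left (a joint): clamp lever on the +y side of the dryer's mouth (rad): 0 = open, handle leaning back over the roof 0.6 rad from upright; 0.6 = handle upright; 2.17 = fully down, handle level and pointing away from the mouth, foot hanging before the panel. Stiff (0.12 N m), stays where left: push the handle's end over from behind, then down from above
- clamp_right (a joint): the same for the clamp lever on the -y side of the mouth
- clamp_left_tip (a point): end of the left clamp's handle, on its axis, 85 from the pivot; the handle is a round bar 15 thick
- clamp_right_tip (a point): end of the right clamp's handle, likewise
- clamp_left_pivot (a point): pivot of the left clamp, x = -14, y = 60, z = 97 in the dryer's frame; axis along the dryer's y. The steel foot, 12 wide and 10 thick, reaches 36 from it at right angles to the handle, on the side away from the chamber: raised and clear of the tray's path when open, pressing the panel shut when down
- clamp_right_pivot (a point): pivot of the right clamp, x = -14, y = -60, z = 97 in the dryer's frame, likewise
- toggle (a joint): lever-lock toggle (rad): 0 = off, leaning 0.4 rad from upright towards the mouth; 0.8 = on, leaning 0.4 rad away from the mouth. Swings about an axis along the dryer's y; friction 0.04 N m, stays where left. A fixed gate blocks it unless the collar is kept lifted by over 5 mm through the swing
- collar (a joint): lift of the toggle's locking collar along the lever (m): 0 = down, 0.009 = fully up; a spring pulls it down (3 N at the bottom, 7 N at the top)
- collar_grip (a point): middle of the collar's ribbed neck, on the lever's axis, 47 from the pivot when the collar is down. The neck is 18 in diameter, from 28 to 60 from the pivot; above it a flange 26 in diameter, 5 thick, and 13 more of bare lever
- toggle_pivot (a point): the toggle's pivot, x = 150, y = 0, z = 92 in the dryer's frame, 8 above the roof. The gate's two steel cheeks stand beside the lever at 7 to 12 either side (y), up to 24 above the pivot
- pedal1: washed flat bicycle pedal, black, lying flat, 107 x 92 x 22, 0.21 kg; may be absent. Origin: middle of its underside. Cage: a slab, x -54 to 34, 92 wide, 2 to 18 high; at +x the spindle, a bar 20 thick (z 0 to 20), stands out from x = 34 to 54: grip it there, fingers on its two sides along y
- pedal2: another such pedal; may be absent
- stem1: washed handlebar stem, black, lying flat, 114 long (x), 36 wide (y), 40 high, 0.15 kg; may be absent. Origin: middle of its underside. Its waist, x -21 to 15, is 30 wide (z 4 to 34) between two clamps 36 wide: grip it there across y
- stem2: another such stem; may be absent
- gauge: bystander: small round pressure gauge with a brass stem, lying on the bench, 104 x 60 x 25
- tub: bystander: dark grease tub with a yellow-green lid, 70 across, 74 high
- ring_key: bystander: steel combination wrench lying on the bench, 194 x 29 x 5

How it is judged:
On the way, in this order (a step that is already met when the one before it is completed fails the run):
1. every part lies in the tray, the tray is home in the cabinet with its panel shut against the mouth, and both clamp levers are fully down, with the dryer still off (x of pedal1 in the frame of tray between -0.135 and 0.135 m and y of pedal1 in the frame of tray between -0.062 and 0.062 m and z of pedal1 in the frame of tray between -0.005 and 0.045 m and x of pedal2 in the frame of tray between -0.135 and 0.135 m and y of pedal2 in the frame of tray between -0.062 and 0.062 m and z of pedal2 in the frame of tray between -0.005 and 0.045 m and x of stem1 in the frame of tray between -0.135 and 0.135 m and y of stem1 in the frame of tray between -0.062 and 0.062 m and z of stem1 in the frame of tray between -0.005 and 0.045 m and x of stem2 in the frame of tray between -0.135 and 0.135 m and y of stem2 in the frame of tray between -0.062 and 0.062 m and z of stem2 in the frame of tray between -0.005 and 0.045 m and x of tray in the frame of dryer above 0.139 m and z of tray in the frame of dryer above 0.007 m and angle between tray's own z axis and vertical below 0.04 rad and value of joint each of clamp_left, clamp_right above 2.05 rad and value of joint toggle below 0.2 rad), for 0.2 s.
2. the toggle is flipped on and its collar has dropped back (value of joint toggle above 0.7 rad and value of joint collar below 0.003 m), for 0.2 s.
At the end, for the whole second after the job is handed in: Every pedal and stem that is present lies inside the tray's walls; the tray stands level on the cabinet's floor, its panel within 5 mm of shut; both clamps are down (over 2.05 rad); the toggle is on (over 0.70 rad) and its collar down (under 3 mm); all at rest (all of step 2 and x of pedal1 in the frame of tray between -0.135 and 0.135 m and y of pedal1 in the frame of tray between -0.062 and 0.062 m and z of pedal1 in the frame of tray between -0.005 and 0.045 m and x of pedal2 in the frame of tray between -0.135 and 0.135 m and y of pedal2 in the frame of tray between -0.062 and 0.062 m and z of pedal2 in the frame of tray between -0.005 and 0.045 m and x of stem1 in the frame of tray between -0.135 and 0.135 m and y of stem1 in the frame of tray between -0.062 and 0.062 m and z of stem1 in the frame of tray between -0.005 and 0.045 m and x of stem2 in the frame of tray between -0.135 and 0.135 m and y of stem2 in the frame of tray between -0.062 and 0.062 m and z of stem2 in the frame of tray between -0.005 and 0.045 m and x of tray in the frame of dryer above 0.139 m and z of tray in the frame of dryer above 0.007 m and angle between tray's own z axis and vertical below 0.04 rad and value of joint each of clamp_left, clamp_right above 2.05 rad and linear speed of tray below 0.02 m/s); the robot touches nothing.
It fails at once if the tray is tipped by more than 0.26 rad (15 degrees) (angle between tray's own z axis and vertical above 0.26 rad).
It fails at once if a bystander (gauge, grease tub or wrench) is moved by more than 30 mm (distance of any of gauge, tub, ring_key from where it was at the start of the episode above 0.03 m).
Of pedal1, pedal2, stem1, stem2 only 2 to 3 are there at a start; the rules pass over those that are not, and their reading is None.
At some moment in a run one of pedal1, pedal2, stem1, stem2 may be knocked a few centimetres aside while the robot is not near it.
Once in a run the grip may slacken for a moment while it holds something.
It also fails if it takes over 208 s, if anything falls off the work surface, if the arm or the gripper's body presses on something with over 40 N, if the wrist force passes 120 N, or if a joint passes its speed limit or range.

## Working session

There is one attempt and no reset: what is moved stays moved. The work goes in short steps, Python scripts to look and compute and a shell command to move; the robot and the scene stay as the last step left them, time stands still between calls to the robot, and variables do not carry over. Pictures are saved under pics/ and viewed, at most 14 in all, crops included, and the job is handed in when it is done.

```bash
ls; mkdir -p pics; python3 - <<'E'
from station import arm,cams
import cv2,numpy as np
s=arm.get_state();print(s['t'],s['eef_pos'],s['ee_rot'],s['width'])
for n in("top","scene","wrist"):
    f=cams.grab_frame(n);cv2.imwrite(f"pics/{n}0.png",f)
    c=cams.camera_info(n);print(n,{k:np.round(v,3).tolist() for k,v in c.items()})
E
```

```text
pics
0.0 [ 0.23868355 -0.63079924  0.19959496] [ 3.13987303e+00 -1.72143812e-04 -2.77991272e+00] 0.08759866695678009
top {'camera_matrix': [[414.052, 0.0, 314.811], [0.0, 414.052, 201.249], [0.0, 0.0, 1.0]], 'dist_coeffs': [0.03, 0.0, 0.0, 0.0, 0.0], 'R': [[-0.022, -1.0, 0.016], [-0.992, 0.02, -0.125], [0.124, -0.019, -0.992]], 't': [-0.034, 0.587, 1.529]}
scene {'camera_matrix': [[445.672, 0.0, 318.315], [0.0, 445.672, 199.909], [0.0, 0.0, 1.0]], 'dist_coeffs': [-0.072, 0.0, 0.0, 0.0, 0.0], 'R': [[0.644, -0.765, 0.014], [-0.336, -0.299, -0.893], [0.687, 0.57, -0.45]], 't': [-0.41, 0.314, 1.276]}
wrist {'camera_matrix': [[302.347, 0.0, 320.919], [0.0, 302.347, 196.887], [0.0, 0.0, 1.0]], 'dist_coeffs': [-0.004, 0.0, 0.0, 0.0, 0.0], 'hand_eye': [[0.001, -0.96, -0.281, 0.076], [1.0, 0.0, 0.002, 0.001], [-0.002, -0.281, 0.96, -0.184], [0.0, 0.0, 0.0, 1.0]]}
```

View pics/top0.png

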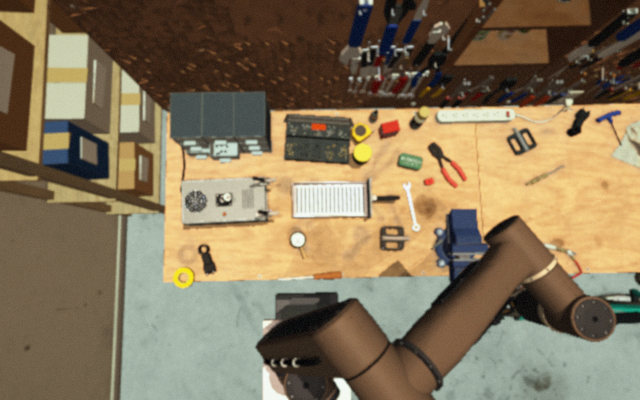

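View pics/scene0.png

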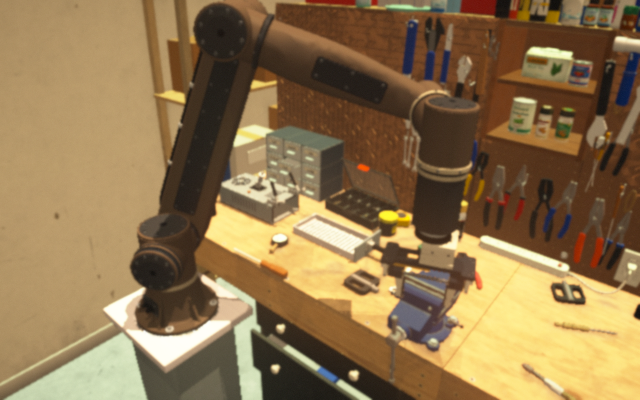

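The top view shows the dryer at (225,201) with its mouth at u≈268, the tray at (293–370,200) with its handle to (400,198), and the gauge at (298,240). A pedal lies at (392,238) with its spindle to the right, a stem-like part at (207,260), and the arm hides some of the front. The scene view shows the same pedal at (362,282), plus another one at the back right (568,292).

```bash
cat > h.py <<'E'
from station import arm,cams
import cv2,numpy as np,json,sys
from scipy.spatial.transform import Rotation as Ro
np.set_printoptions(precision=4,suppress=True)
def pose(s=None):
    s=s or arm.get_state(); return np.array(s['eef_pos']),Ro.from_euler('xyz',s['ee_rot']).as_matrix()
def ray(n,uv,wp=None):
    c=cams.camera_info(n)
    p=cv2.undistortPoints(np.float64(uv).reshape(-1,1,2),np.float64(c['camera_matrix']),np.float64(c['dist_coeffs'])).reshape(-1,2)
    d=np.c_[p,np.ones(len(p))]
    if n=='wrist':
        P,R=wp or pose(); H=np.array(c['hand_eye']); return P+R@H[:3,3], d@(R@H[:3,:3]).T
    R=np.array(c['R']); t=np.array(c['t']); return -R.T@t, d@R
def onz(n,uv,z,wp=None):
    o,d=ray(n,uv,wp); return o+d*((z-o[2])/d[:,2])[:,None]
def proj(n,X,wp=None):
    c=cams.camera_info(n); X=np.float64(X).reshape(-1,3)
    if n=='wrist':
        P,R=wp or pose(); H=np.array(c['hand_eye']); Rc=(R@H[:3,:3]).T; tc=-Rc@(P+R@H[:3,3])
    else: Rc=np.array(c['R']); tc=np.array(c['t'])
    return cv2.projectPoints(X,cv2.Rodrigues(Rc)[0],tc,np.float64(c['camera_matrix']),np.float64(c['dist_coeffs']))[0].reshape(-1,2)
def to(p,yaw=None,R=None):
    "print normalised shift/turn from the current pose to TCP p, tool down with given tool-x yaw"
    P,R0=pose(); 
    if R is None: R=Ro.from_euler('xyz',[np.pi,0,yaw]).as_matrix()
    print('shift',R0.T@(np.array(p)-P)/.08,'turn',Ro.from_matrix(R0.T@R).as_rotvec()/.5)
def st():
    s=arm.get_state(); print('t',round(s['t'],2),'pos',np.array(s['eef_pos']),'rot',np.array(s['ee_rot']),'F',np.array(s['force']),'w',round(s['width'],4),'g',s['gripper_force'],'q6',round(s['q'][5],2)); return s
E
python3 - <<'E'
from h import *
f=cv2.imread('pics/top0.png')
cv2.imwrite('pics/topz.png',cv2.resize(f[165:290,165:425],None,fx=3,fy=3,interpolation=cv2.INTER_CUBIC))
P=dict(pedal=(392,238),stem=(207,260),backpedal=(521,140),gauge=(298,240),dryL=(181,200),mouth=(268,200),traynose=(293,200),panel=(370,200),handle=(400,198),frontR=(480,270))
for k,v in P.items(): print(k,onz('top',v,.02)[0])
E
```

```text
pedal [ 0.4419 -0.3355  0.02  ]
stem [0.375  0.3609 0.02  ]
backpedal [ 0.8126 -0.8549  0.02  ]
gauge [0.4418 0.0205 0.02  ]
dryL [0.6027 0.4613 0.02  ]
mouth [0.5963 0.1324 0.02  ]
traynose [0.5944 0.0371 0.02  ]
panel [ 0.5886 -0.2577  0.02  ]
handle [ 0.594  -0.3732  0.02  ]
frontR [ 0.3159 -0.6598  0.02  ]
```

View pics/topz.png

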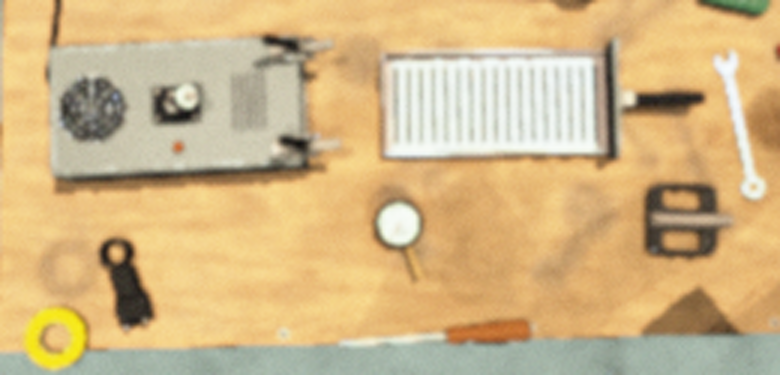

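View pics/wrist0.png

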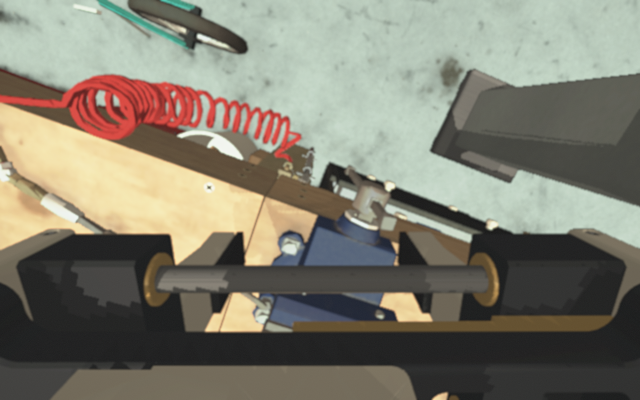

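The zoomed top view shows the pedal at crop (682,222) with its spindle to the right, the stem at (127,283), the gauge at (400,225) and the wrench to the right of the handle. The wrist view shows only the vise and bench. The back-right pedal is 1.18 m away, so it's out of reach and just clutter. First I'll hover over the near pedal.

```bash
python3 -m handwheel '[[[0,0,-1,0,0,0,0],[0,0,-1,0,0,0,0]]]' 60 
python3 -m handwheel '[[[-0.94,0.71,0,0,0,-1,0],[-0.94,0.71,0,0,0,-1,0],[-0.94,0.71,0,0,0,-1,0]]]' >/dev/null
python3 -m handwheel '[[[-0.9,0.11,0,0,0,-1,0],[-0.9,0.11,0,0,0,-1,0],[-0.9,0.11,0,0,0,-1,0]]]'>/dev/null
python3 -m handwheel '[[[-0.98,-0.43,0,0,0,-0.42,0],[-0.98,-0.43,0,0,0,-0.42,0],[-0.98,-0.43,0,0,0,-0.42,0]]]' >/dev/null
python3 -m handwheel '[[[-1,-0.75,0.4,0,0,0,0],[-1,-0.75,0.4,0,0,0,0],[-1,-0.75,0.4,0,0,0,0]]]'
python3 - <<'E'
from h import *
st()
cv2.imwrite('pics/w1.png',cams.grab_frame('wrist')); cv2.imwrite('pics/top1.png',cams.grab_frame('top'))
f=np.hstack([cv2.imread('pics/w1.png')[:330],]); g=cv2.imread('pics/top1.png')[90:290,160:640]
g=cv2.resize(g,(640,267)); cv2.imwrite('pics/v1.png',np.vstack([f,g]))
E
```

```text
t: 0.4
eef_pos: [0.2393, -0.6328, 0.2849]
ee_rot: [-3.136, 0.0, -2.78]
force: [-0.1, -0.0, 0.2]
width: 0.0878
gripper_force: 0.0
t: 1.9
eef_pos: [0.4396, -0.3401, 0.2473]
ee_rot: [3.14, 0.001, -1.568]
force: [-0.1, 0.3, 0.2]
width: 0.088
gripper_force: 0.0
t 1.9 pos [ 0.4396 -0.3401  0.2473] rot [ 3.1399  0.001  -1.5681] F [-0.1063  0.3171  0.1514] w 0.088 g 0.0 q6 0.31
```

View pics/v1.png

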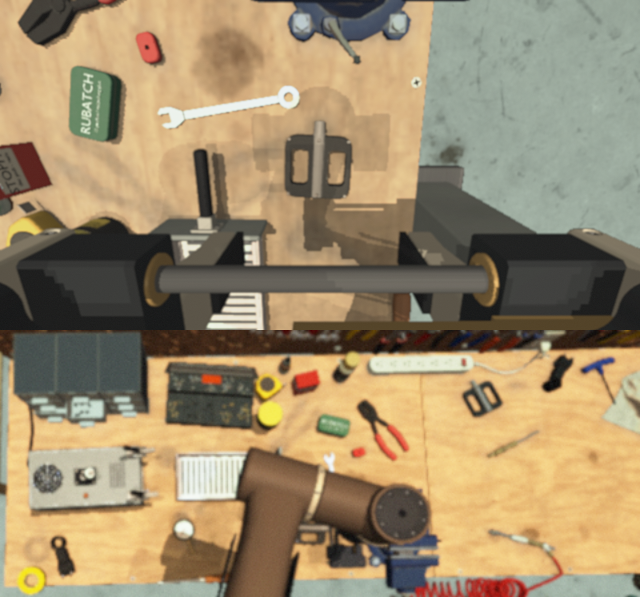

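Wrist view: the pedal cage is at rows 137–197 around u=318, with the spindle tip at (319,121) pointing up in the image. The tray handle runs from (205,218) to (201,150). The top view shows no further parts, so there are two: one pedal and one stem.

```bash
python3 - <<'E'
from h import *
a=onz('wrist',[(319,121),(318,137),(318,197),(286,165),(351,165)],.018); print(a)
print('handle',onz('wrist',[(201,150),(205,215)],.051))
c=(a[0]+a[2])/2; ax=a[0]-a[2]; print('len',np.linalg.norm(ax),'yaw',np.arctan2(ax[1],ax[0]))
e=ax/np.linalg.norm(ax); g=a[0]-e*.009; print('grip',g)
to([g[0],g[1],.10],-1.571)
E
```

```text
[[ 0.4416 -0.4004  0.018 ]
 [ 0.443  -0.3795  0.018 ]
 [ 0.443  -0.295   0.018 ]
 [ 0.4873 -0.3411  0.018 ]
 [ 0.3972 -0.3413  0.018 ]]
handle [[ 0.5898 -0.3661  0.051 ]
 [ 0.594  -0.2793  0.051 ]]
len 0.1054298351596466 yaw -1.58390941887767
grip [ 0.4417 -0.3914  0.018 ]
shift [ 0.6193 -0.0341  1.8563] turn [ 0.001  -0.0003  0.003 ]
```

```bash

python3 -m handwheel '[[[0.62,-0.03,1,0,0,0,120],[0.62,-0.03,1,0,0,0,120],[0.62,-0.03,1,0,0,0,120]]]' >/dev/null
python3 -m handwheel '[[[0,0,1,0,0,0,120],[0,0,1,0,0,0,120],[0,0,1,0,0,0,120],[0,0,1,0,0,0,120]]]'
python3 - <<'E'
from h import *
cv2.imwrite('pics/w2.png',cams.grab_frame('wrist'));to([.4417,-.3914,.006],-1.571)
E
```

```text
t: 2.88
eef_pos: [0.4428, -0.392, 0.0908]
ee_rot: [-3.139, -0.002, -1.57]
force: [-0.6, -0.1, 0.2]
width: 0.0469
gripper_force: 0.0
shift [-0.0088  0.0169  1.0598] turn [-0.006  -0.0035  0.0026]
```

View pics/w2.png

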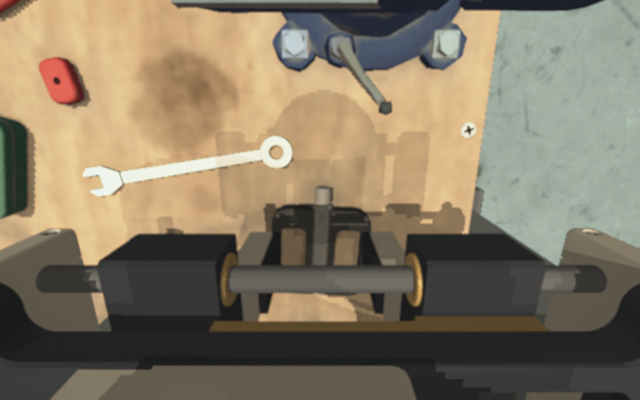

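The spindle tip at (323,190) sits centred between the fingers and the wrench ring at (277,152) is clear, so I'll descend and grip.

```bash

python3 -m handwheel '[[[0,0,0.5,0,0,0,120],[0,0,1,0,0,0,120],[0,0,1,0,0,0,120],[0,0,1,0,0,0,120]]]' >/dev/null
python3 -m handwheel '[[[0,0,0.05,0,0,0,120],[0,0,0.05,0,0,0,255],[0,0,0.05,0,0,0,255],[0,0,0.05,0,0,0,255],[0,0,0.05,0,0,0,255]]]' 60
python3 -m handwheel '[[[0,0,-0.3,0,0,0,255],[0,0,-0.6,0,0,0,255],[0,0,-1,0,0,0,255],[0,0,-1,0,0,0,255]]]'
```

```text
t: 4.05
eef_pos: [0.4416, -0.3912, 0.0046]
ee_rot: [-3.142, -0.0, -1.57]
force: [-0.4, -1.2, -0.4]
width: 0.0121
gripper_force: 0.0
t: 4.55
eef_pos: [0.4433, -0.3921, 0.0873]
ee_rot: [-3.137, -0.002, -1.569]
force: [0.4, -0.4, -0.8]
width: 0.0004
gripper_force: 0.0
```

```bash
python3 -m handwheel '[[[0,0,-0.5,0,0,0,0],[0,0,-0.5,0,0,0,0],[0,0,-0.5,0,0,0,0],[0,0,-0.5,0,0,0,0]]]'
python3 - <<'E'
from h import *
cv2.imwrite('pics/w3.png',cams.grab_frame('wrist'))
E
```

```text
t: 5.05
eef_pos: [0.441, -0.3908, 0.1233]
ee_rot: [3.14, 0.001, -1.57]
force: [0.1, -0.8, -0.5]
width: 0.0351
gripper_force: 0.0
```

View pics/w3.png

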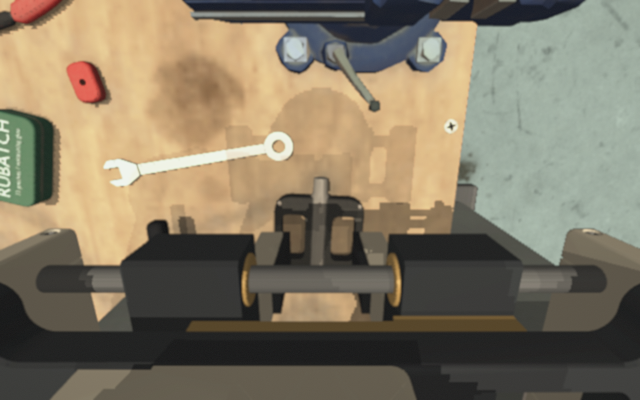

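The pedal is still there, unmoved in direction, with the spindle tip at (320,178) and the cage edge at row 197. I'll recompute from this close view.

```bash
python3 - <<'E'
from h import *
st()
for z in(.0,.01,.02): print(z,onz('wrist',[(320,178),(320,197),(277,200),(363,200)],z))
# own fingertip check: where would tip centre project
P,R=pose(); print(proj('wrist',[P,P-R[:,2]*.019, P+R[:,0]*.0095, P-R[:,0]*.0095]))
print('top', proj('top',[[.4417,-.3914,.018],[.4417,-.295,.018]]))
E
```

```text
t 5.1 pos [ 0.441  -0.3908  0.1234] rot [ 3.1399  0.0009 -1.5699] F [-0.771   0.4153 -0.4797] w 0.0384 g 0.0 q6 0.39
0.0 [[ 0.4418 -0.396   0.    ]
 [ 0.4418 -0.3754  0.    ]
 [ 0.4875 -0.372   0.    ]
 [ 0.3961 -0.3721  0.    ]]
0.01 [[ 0.4418 -0.3983  0.01  ]
 [ 0.4418 -0.3784  0.01  ]
 [ 0.486  -0.3751  0.01  ]
 [ 0.3976 -0.3752  0.01  ]]
0.02 [[ 0.4418 -0.4006  0.02  ]
 [ 0.4418 -0.3813  0.02  ]
 [ 0.4845 -0.3782  0.02  ]
 [ 0.3991 -0.3783  0.02  ]]
[[321.0531 228.0096]
 [321.0745 240.2223]
 [321.0686 214.304 ]
 [321.0379 241.3464]]
top [[406.6114 237.7625]
 [381.2425 238.2785]]
```

```bash

python3 -m handwheel '[[[0,0,1,0,0,0,120],[0,0,1,0,0,0,120],[0,0,1,0,0,0,120]]]' 
python3 -m handwheel '[[[0,0,0.4,0,0,0,120],[0,0,0.4,0,0,0,120],[0,0,0.4,0,0,0,150],[0,0,0.4,0,0,0,165]]]' 60
python3 - <<'E'
from h import *
cv2.imwrite('pics/w4.png',cams.grab_frame('wrist'))
E
python3 -m handwheel '[[[0,0,0,0,0,0,185]]]'
python3 -m handwheel '[[[0,0,0,0,0,0,205]]]'
python3 -m handwheel '[[[0,0,0,0,0,0,225]]]'
```

```text
t: 5.48
eef_pos: [0.4401, -0.3905, 0.0424]
ee_rot: [3.137, 0.002, -1.57]
force: [-0.4, 0.5, 1.1]
width: 0.0465
gripper_force: 0.0
t: 5.98
eef_pos: [0.4426, -0.3917, 0.0141]
ee_rot: [-3.14, -0.001, -1.57]
force: [1.1, 0.3, 0.4]
width: 0.0335
gripper_force: 0.0
t: 6.15
eef_pos: [0.442, -0.3914, 0.0134]
ee_rot: [-3.14, -0.001, -1.57]
force: [-0.0, 0.4, 0.2]
width: 0.0263
gripper_force: 0.0
t: 6.28
eef_pos: [0.4417, -0.3912, 0.0129]
ee_rot: [-3.141, -0.0, -1.57]
force: [0.4, -0.2, -0.2]
width: 0.0198
gripper_force: 0.0
t: 6.4
eef_pos: [0.4416, -0.3912, 0.0127]
ee_rot: [-3.141, -0.0, -1.57]
force: [-0.4, 1.0, -0.1]
width: 0.0133
gripper_force: 0.0
```

View pics/w4.png

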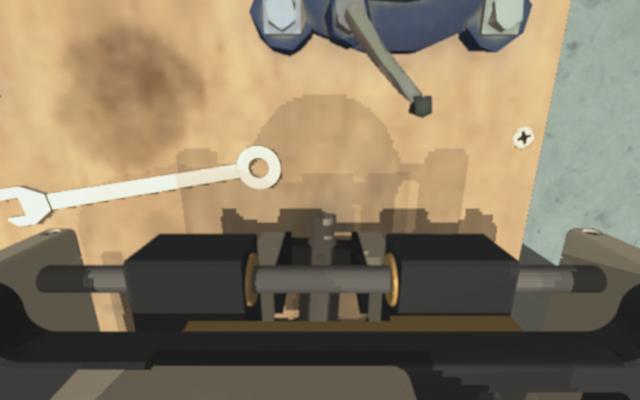

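```bash

python3 -m handwheel '[[[0,0,0,0,0,0,255],[0,0,0,0,0,0,255],[0,0,0,0,0,0,255]]]'
python3 - <<'E'
from h import *
f=cams.grab_frame('wrist');cv2.imwrite('pics/w5.png',cv2.resize(f[180:350,200:440],None,fx=2.5,fy=2.5))
print(proj('wrist',[[.442,-.4,.018],[.442,-.38,.018],[.442,-.38,.0],[.452,-.4,.018],[.432,-.4,.018]]))
E
```

```text
t: 6.78
eef_pos: [0.4416, -0.3911, 0.0125]
ee_rot: [3.141, 0.0, -1.57]
force: [-0.6, -0.2, 0.6]
width: 0.0001
gripper_force: 0.0
[[320.4312 218.2321]
 [320.3852 247.2811]
 [320.4199 235.9627]
 [304.5039 218.2046]
 [336.357  218.2591]]
```

View pics/w5.png

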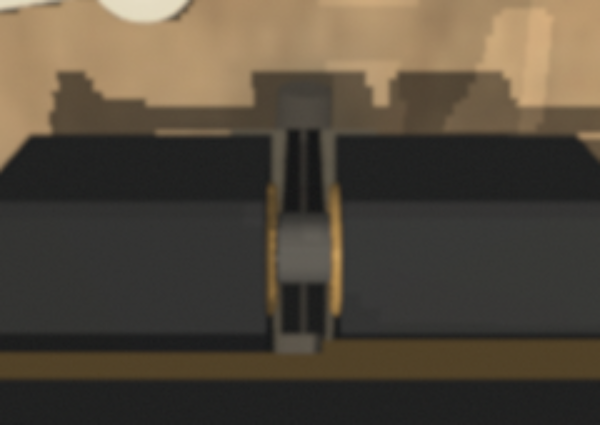

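```bash

python3 -m handwheel '[[[0,0,-0.7,0,0,0,255],[0,0,-0.7,0,0,0,255]]]' |tail -3
python3 - <<'E'
from h import *
f=cams.grab_frame('wrist');cv2.imwrite('pics/w6.png',f)
g=cams.grab_frame('scene')
cv2.imwrite('pics/v6.png',np.vstack([cv2.resize(f[150:350,160:480],(640,400)),cv2.resize(g[240:310,320:480],(440,192)).copy() if 0 else cv2.resize(g[230:310,300:564],(640,194))]))
E
for i in 1 2; do :; done
python3 -m handwheel '[[[0,0,0.3,0,0,0,255]]]'
python3 -m handwheel '[[[0,0,0.15,0,0,0,255]]]'
python3 -m handwheel '[[[0,0,0.1,0,0,0,255]]]'
```

```text
force: [-0.1, -0.1, 0.2]
width: 0.0007
gripper_force: 0.0
t: 7.3
eef_pos: [0.4424, -0.3915, 0.0452]
ee_rot: [-3.139, -0.001, -1.57]
force: [0.4, -0.1, -0.5]
width: 0.0
gripper_force: 0.0
t: 7.42
eef_pos: [0.4403, -0.3904, 0.0305]
ee_rot: [3.139, 0.002, -1.57]
force: [-0.1, 0.4, -0.3]
width: 0.0003
gripper_force: 0.0
t: 7.55
eef_pos: [0.4409, -0.3909, 0.0232]
ee_rot: [3.14, 0.001, -1.57]
force: [0.5, 0.0, -0.2]
width: 0.0005
gripper_force: 0.0
```

View pics/v6.png

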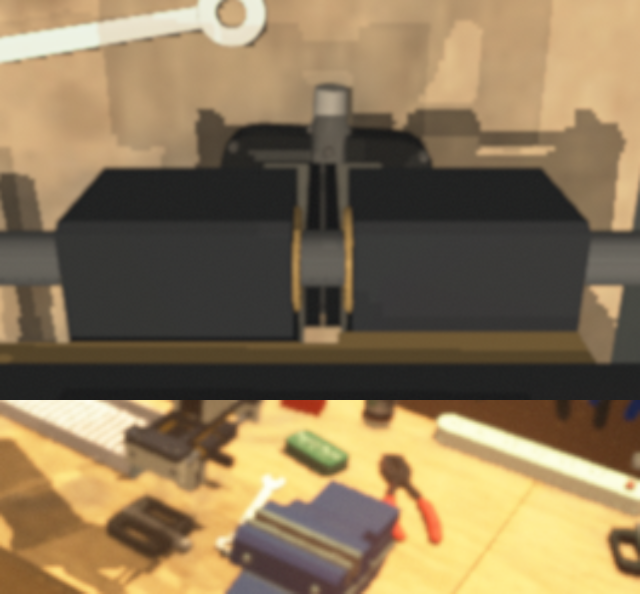

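```bash
python3 - <<'E'
from h import *
P,R=pose(); P=np.array([.4424,-.3915,.069])
print(proj('scene',[P,P+[0,0,.066],[.442,-.34,.01],[.442,-.4,.01],[.59,-.366,.051]]))
print(proj('top',[[.442,-.34,.01],[.442,-.4,.018],[.59,-.366,.051]]))
f=cams.grab_frame('scene');cv2.imwrite('pics/s7.png',cv2.resize(f[200:320,300:460],(800,600),interpolation=cv2.INTER_CUBIC))
c=[cams.camera_info(n) for n in('top','scene')]
print('cam pos',[-np.array(k['R']).T@np.array(k['t']) for k in c], np.array(cams.camera_info('wrist')['hand_eye']))
o,d=ray('scene',[(362,282)]);print('scene pedal centre z=.01',onz('scene',[(362,282),(378,289)],.01))
E
```

```text
[[377.0736 273.7721]
 [378.7816 255.3108]
 [361.6936 282.8319]
 [377.8656 290.7543]
 [395.0989 254.8285]]
[[392.654  238.0344]
 [408.8704 237.6375]
 [399.9701 198.0022]]
cam pos [array([ 0.3909, -0.0163,  1.5906]), array([-0.5078, -0.9473,  0.86  ])] [[ 0.0009 -0.9592 -0.2827  0.0754]
 [ 1.      0.0008  0.0005 -0.0002]
 [-0.0002 -0.2827  0.9592 -0.1838]
 [ 0.      0.      0.      1.    ]]
scene pedal centre z=.01 [[ 0.4461 -0.3383  0.01  ]
 [ 0.4494 -0.3956  0.01  ]]
```

View pics/s7.png

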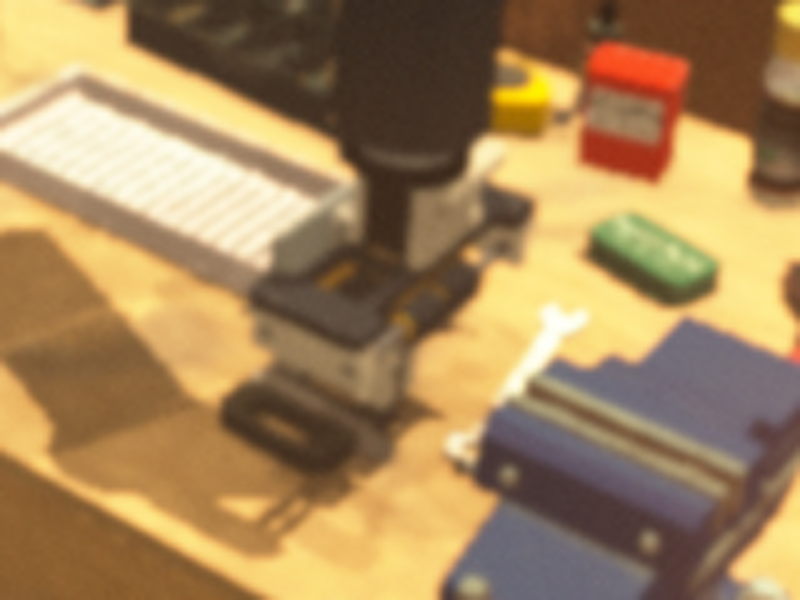

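The scene view shows the gripper directly above the pedal's spindle side, pedal at (290,420), vise clear to the right. The measurements agree, so I'll probe downwards with the fingers closed.

```bash

python3 -m handwheel '[[[0,0,0.05,0,0,0,255],[0,0,0.05,0,0,0,255]]]'|egrep 'pos|force'
python3 -m handwheel '[[[0,0,0.05,0,0,0,255],[0,0,0.05,0,0,0,255]]]'|egrep 'pos|force'
python3 -m handwheel '[[[0,0,0.05,0,0,0,255],[0,0,0.05,0,0,0,255]]]'|egrep 'pos|force'
```

```text
eef_pos: [0.4417, -0.3912, 0.0206]
force: [-0.5, -0.0, 0.9]
gripper_force: 0.0
eef_pos: [0.4415, -0.3911, 0.0165]
force: [-1.2, 0.2, 0.4]
gripper_force: 0.0
eef_pos: [0.4414, -0.391, 0.0122]
force: [-0.2, -0.2, 0.4]
gripper_force: 0.0
```

```bash

python3 -m handwheel '[[[-0.06,0,0,0,0,0,255],[-0.06,0,0,0,0,0,255]]]'|egrep 'pos|force'
python3 -m handwheel '[[[-0.06,0,0,0,0,0,255],[-0.06,0,0,0,0,0,255]]]'|egrep 'pos|force'
python3 -m handwheel '[[[-0.06,0,0,0,0,0,255],[-0.06,0,0,0,0,0,255]]]'|egrep 'pos|force'
python3 - <<'E'
from h import *
f=cams.grab_frame('wrist');cv2.imwrite('pics/w8.png',f[130:350,120:520])
E
```

```text
eef_pos: [0.4416, -0.386, 0.0126]
force: [-0.8, -0.3, -1.1]
gripper_force: 0.0
eef_pos: [0.4416, -0.3812, 0.0126]
force: [0.0, 0.1, -0.1]
gripper_force: 0.0
eef_pos: [0.4416, -0.3764, 0.0126]
force: [-0.5, 0.4, -0.1]
gripper_force: 0.0
```

View pics/w8.png

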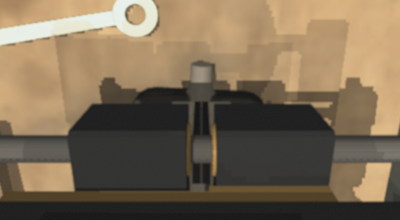

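```bash
python3 - <<'E'
from h import *
st()
print(onz('wrist',[(322,193),(322,202),(322,218)],.018))
print('bench/wrench ring', onz('wrist',[(256,144)],.005), 'v1 ring', onz('wrist',[(289,97)],.005,(np.array([.4396,-.3401,.2473]),Ro.from_euler('xyz',[3.14,.001,-1.568]).as_matrix())))
# pedal tip triangulation between v1 pose and w3 pose
def tri(a):
    A=np.zeros((3,3));b=np.zeros(3)
    for o,d in a:
        d=d/np.linalg.norm(d);M=np.eye(3)-np.outer(d,d);A+=M;b+=M@o
    return np.linalg.solve(A,b)
E_=lambda p,r:(np.array(p),Ro.from_euler('xyz',r).as_matrix())
v1=E_([.4396,-.3401,.2473],[3.14,.001,-1.568]); w3=E_([.441,-.3908,.1233],[3.14,.001,-1.57]); w2=E_([.4428,-.392,.0908],[-3.139,-.002,-1.57]);w4=E_([.4426,-.3917,.0141],[-3.14,-.001,-1.57])
for n,l in dict(spindletip=[(v1,(319,121)),(w3,(320,178)),(w2,(323,187)),(w4,(326,213))],ring=[(v1,(289,97)),(w3,(279,146)),(w2,(277,152)),(w4,(259,167))]).items():
    print(n,tri([(o,d[0]) for o,d in (ray('wrist',[p],w) for w,p in l)]))
E
```

```text
t 9.15 pos [ 0.4416 -0.3766  0.0126] rot [-3.1415 -0.     -1.5695] F [-0.1269  0.6095 -0.2332] w 0.0003 g 0.0 q6 0.37
[[ 0.4411 -0.4019  0.018 ]
 [ 0.4411 -0.3961  0.018 ]
 [ 0.4411 -0.3855  0.018 ]]
bench/wrench ring [[ 0.4826 -0.4301  0.005 ]] v1 ring [[ 0.4823 -0.429   0.005 ]]
spindletip [ 0.4411 -0.3976  0.0037]
ring [ 0.483  -0.4293  0.0014]
```

```bash

python3 -m handwheel '[[[0,0,0.08,0,0,0,255],[0,0,0.08,0,0,0,255]]]'|egrep 'pos|force'
python3 -m handwheel '[[[0,0,0.05,0,0,0,255],[0,0,0.05,0,0,0,255]]]'|egrep 'pos|force'
python3 -m handwheel '[[[0,0,0.04,0,0,0,255],[0,0,0.04,0,0,0,255]]]'|egrep 'pos|force'
```

```text
eef_pos: [0.4411, -0.3766, 0.0054]
force: [0.1, -0.4, 0.0]
gripper_force: 0.0
eef_pos: [0.4413, -0.3767, 0.0017]
force: [0.1, 0.4, -1.8]
gripper_force: 0.0
eef_pos: [0.4414, -0.3767, -0.0013]
force: [0.3, 0.6, 0.2]
gripper_force: 0.0
```

```bash

for k in 1; do
python3 -m handwheel '[[[0,0,0.03,0,0,0,255],[0,0,0.03,0,0,0,255]]]'|egrep 'pos|^force'
python3 -m handwheel '[[[0,0,0.03,0,0,0,255],[0,0,0.03,0,0,0,255]]]'|egrep 'pos|^force'
python3 -m handwheel '[[[0,0,0.03,0,0,0,255],[0,0,0.03,0,0,0,255]]]'|egrep 'pos|^force'
done
python3 - <<'E'
from h import *
f=cams.grab_frame('scene');w=cams.grab_frame('wrist')
cv2.imwrite('pics/v9.png',np.vstack([cv2.resize(f[240:310,320:440],(640,374),interpolation=cv2.INTER_CUBIC),cv2.resize(w[180:340,200:440],(336,224))[:, :].copy().__class__(( 224,336,3),np.uint8) if 0 else np.hstack([cv2.resize(w[180:340,200:440],(336,224)),np.zeros((224,304,3),np.uint8)])]))
print(proj('scene',[pose()[0]]))
E
```

```text
eef_pos: [0.4415, -0.3767, -0.0036]
force: [0.3, 0.2, 0.6]
eef_pos: [0.4418, -0.3768, -0.0057]
force: [-0.5, 0.5, 1.5]
eef_pos: [0.4428, -0.3771, -0.0061]
force: [-2.1, 4.9, 18.6]
[[371.366  291.7454]]
```

```bash

python3 -m handwheel '[[[0,0,-0.7,0,0,0,255],[0,0,-0.7,0,0,0,255]]]'|egrep 'pos|^force'
python3 -m handwheel '[[[0,1,0,0,0,0,255],[0,1,0,0,0,0,255],[0,1,0,0,0,0,255]]]'|egrep 'pos|^force'
python3 -m handwheel '[[[0,0,0.5,0,0,0,255],[0,0,0.5,0,0,0,255],[0,0,0.5,0,0,0,255]]]'|egrep 'pos|^force'
python3 -m handwheel '[[[0,0,0.1,0,0,0,255],[0,0,0.1,0,0,0,255]]]'|egrep 'pos|^force'
python3 -m handwheel '[[[0,0,0.04,0,0,0,255],[0,0,0.04,0,0,0,255]]]'|egrep 'pos|^force'
```

```text
eef_pos: [0.4444, -0.3782, 0.0519]
force: [-0.1, -1.0, -0.7]
eef_pos: [0.3604, -0.3768, 0.0477]
force: [-0.3, -0.0, 0.6]
eef_pos: [0.3625, -0.3771, 0.0082]
force: [-0.2, -0.7, 0.6]
eef_pos: [0.3617, -0.3768, -0.0002]
force: [-0.0, -0.1, -0.0]
eef_pos: [0.3615, -0.3768, -0.0035]
force: [-0.4, 0.2, -0.4]
```

```bash

python3 -m handwheel '[[[0,0,0.05,0,0,0,255],[0,0,0.05,0,0,0,255]]]'|egrep 'pos|^force'
python3 -m handwheel '[[[0,0,0.05,0,0,0,255],[0,0,0.05,0,0,0,255]]]'|egrep 'pos|^force'
python3 -m handwheel '[[[0,0,0.05,0,0,0,255],[0,0,0.05,0,0,0,255]]]'|egrep 'pos|^force'
```

```text
eef_pos: [0.3613, -0.3767, -0.0078]
force: [-0.5, -0.5, 0.9]
eef_pos: [0.3613, -0.3767, -0.0118]
force: [-0.5, 0.3, 0.0]
eef_pos: [0.3614, -0.3767, -0.0158]
force: [0.0, -0.0, -0.4]
```

```bash

python3 -m handwheel '[[[0,0,0.06,0,0,0,255],[0,0,0.06,0,0,0,255]]]'|egrep 'pos|^force'
python3 -m handwheel '[[[0,0,0.04,0,0,0,255],[0,0,0.04,0,0,0,255]]]'|egrep 'pos|^force'
python3 -m handwheel '[[[0,0,0.04,0,0,0,255],[0,0,0.04,0,0,0,255]]]'|egrep 'pos|^force'
python3 -m handwheel '[[[0,0,0.04,0,0,0,255],[0,0,0.04,0,0,0,255]]]'|egrep 'pos|^force'
```

```text
eef_pos: [0.3613, -0.3767, -0.0207]
force: [0.2, -0.0, -0.4]
eef_pos: [0.3614, -0.3767, -0.0237]
force: [-0.2, -0.7, -0.0]
eef_pos: [0.3619, -0.377, -0.0257]
force: [-1.9, 3.3, 12.3]
eef_pos: [0.3619, -0.3771, -0.026]
force: [-9.0, 12.3, 49.3]
```

The bench contact comes at reported z = −0.025, and the pedal top at −0.006. So the real fingertips are 25 mm short of the reported TCP, and the first grasp closed above the spindle. I'll correct for this and grip again.

```bash

python3 -m handwheel '[[[0,0,-1,0,0,0,120],[0,0,-1,0,0,0,120],[0,0,-1,0,0,0,120]]]'|egrep 'pos|^force'
python3 -m handwheel '[[[0.18,-1,0,0,0,0,120],[0.18,-1,0,0,0,0,120],[0.18,-1,0,0,0,0,120],[0.18,-1,0,0,0,0,120]]]'|egrep 'pos|^force|width'
python3 -m handwheel '[[[0,0,0.5,0,0,0,120],[0,0,0.92,0,0,0,120],[0,0,0.92,0,0,0,120],[0,0,0.92,0,0,0,120]]]'|egrep 'pos|^force|width'
```

```text
eef_pos: [0.3628, -0.3774, 0.0518]
force: [-0.3, -0.7, -0.7]
eef_pos: [0.4401, -0.3905, 0.049]
force: [-0.5, 0.5, -0.2]
width: 0.0462
eef_pos: [0.4405, -0.3909, -0.0236]
force: [-0.8, -0.1, 0.3]
width: 0.0464
```

```bash

python3 -m handwheel '[[[0,0,-0.03,0,0,0,255],[0,0,-0.03,0,0,0,255],[0,0,-0.03,0,0,0,255],[0,0,-0.03,0,0,0,255],[0,0,-0.03,0,0,0,255]]]' 60|egrep 'pos|force|width'
python3 -m handwheel '[[[0,0,-0.3,0,0,0,255],[0,0,-0.6,0,0,0,255],[0,0,-1,0,0,0,255],[0,0,-1,0,0,0,255]]]'|egrep 'pos|force|width'
sed -i 's/^def to.*/DT=np.array([0,0,.025])\n&/; s/P,R0=pose(); $/P,R0=pose(); P=P-R0@DT  # real tip is 25 mm short/' h.py; grep -n 'real tip' h.py
```

```text
eef_pos: [0.4417, -0.3911, -0.0209]
force: [-0.2, 0.8, 3.3]
width: 0.0182
gripper_force: 59.9
eef_pos: [0.443, -0.3919, 0.0612]
force: [0.9, 1.3, -1.7]
width: 0.0185
gripper_force: 59.9
25:    P,R0=pose(); P=P-R0@DT  # real tip is 25 mm short
```

```bash
sed -i "s/P=P-R0@DT  # real/# real/; s/R0.T@(np.array(p)-P)/R0.T@(np.array(p)+R@DT-P)/" h.py; python3 - <<'E'
from h import *
tp=lambda u,v:(165+u/3,165+v/3)
print('nose@.028',onz('top',[tp(383,55),tp(385,158)],.028)); print('panel@.066',onz('top',[tp(614,42),tp(616,157)],.066))
print('handle', onz('top',[tp(625,98),tp(703,98)],.051))
print('roof@.084',onz('top',[tp(50,45),tp(55,178),tp(303,165),tp(300,42)],.084))
print('stem', onz('top',[tp(117,250),tp(137,322)],.02), 'toggle', onz('top',[tp(187,97)],.15),'clamps',onz('top',[tp(330,45),tp(337,145)],.1))
to([.593,-.089,.1],-1.571)
E
```

```text
nose@.028 [[0.6576 0.0371 0.028 ]
 [0.526  0.0366 0.028 ]]
panel@.066 [[ 0.662  -0.2524  0.066 ]
 [ 0.5181 -0.2494  0.066 ]]
handle [[ 0.5932 -0.2658  0.051 ]
 [ 0.5913 -0.3637  0.051 ]]
roof@.084 [[0.6679 0.4407 0.084 ]
 [0.5053 0.4318 0.084 ]
 [0.5147 0.1341 0.084 ]
 [0.6661 0.1367 0.084 ]]
stem [[0.4185 0.3726 0.02  ]
 [0.3293 0.3468 0.02  ]] toggle [[0.5914 0.2617 0.15  ]] clamps [[0.6588 0.0988 0.1   ]
 [0.5366 0.0916 0.1   ]]
shift [-3.7831 -1.8801 -0.1731] turn [-0.0075 -0.0038  0.003 ]
```

```bash

python3 -m handwheel '[[[0,0,-0.6,0,0,0,255],[0,0,-0.6,0,0,0,255]]]'|egrep 'width'
python3 -m handwheel '[[[-0.5,-0.46,0,0,0,0,255],[-0.94,-0.46,0,0,0,0,255],[-0.94,-0.46,0,0,0,0,255]]]'|egrep 'width'
python3 -m handwheel '[[[-0.5,-0.46,0,0,0,0,255],[-0.94,-0.46,0,0,0,0,255],[-0.94,-0.46,0,0,0,0,255]]]'|egrep 'width|force'
python3 -m handwheel '[[[-0.5,-0.46,0,0,0,0,255],[-0.94,-0.46,0,0,0,0,255],[-0.94,-0.46,0,0,0,0,255]]]'|egrep 'width'
python3 -m handwheel '[[[-0.5,-0.46,0,0,0,0,255],[-0.94,-0.46,0,0,0,0,255],[-0.94,-0.46,0,0,0,0,255],[-0.94,-0.46,0,0,0,0,255]]]'|egrep 'pos|width|force'
python3 - <<'E'
from h import *
cv2.imwrite('pics/w10.png',cams.grab_frame('wrist')); to([.591,-.091,.01],-1.571)
E
```

```text
width: 0.0185
width: 0.0184
force: [-0.4, 0.0, -1.5]
width: 0.0187
gripper_force: 59.9
width: 0.0187
eef_pos: [0.5881, -0.0913, 0.1064]
force: [0.4, -0.8, -2.1]
width: 0.0186
gripper_force: 59.9
shift [-0.0065 -0.0374  1.5192] turn [ 0.0015 -0.0004  0.0003]
```

```bash

python3 -m handwheel '[[[0,-0.04,0.5,0,0,0,255],[0,-0.04,1,0,0,0,255],[0,-0.04,1,0,0,0,255]]]'|egrep 'pos|width|^force'
python3 -m handwheel '[[[0,0,0.25,0,0,0,255],[0,0,0.45,0,0,0,255],[0,0,0.45,0,0,0,255]]]'|egrep 'pos|width|^force'
python3 -m handwheel '[[[0,0,0.04,0,0,0,255],[0,0,0.04,0,0,0,255]]]'|egrep 'pos|width|^force'
python3 -m handwheel '[[[0,0,0.04,0,0,0,255],[0,0,0.04,0,0,0,255]]]'|egrep 'pos|width|^force'
```

```text
eef_pos: [0.5888, -0.0917, 0.0241]
force: [-0.3, 0.1, -1.3]
width: 0.0187
eef_pos: [0.5912, -0.0906, -0.0093]
force: [-0.7, -0.3, -1.4]
width: 0.0184
eef_pos: [0.5921, -0.0902, -0.0117]
force: [-1.2, 0.0, -2.9]
width: 0.0186
eef_pos: [0.5916, -0.0902, -0.0155]
force: [-0.2, 0.0, -1.3]
width: 0.0184
```

```bash

python3 -m handwheel '[[[0,0,0.03,0,0,0,255],[0,0,0.03,0,0,0,255]]]'|egrep 'pos|width|^force'
python3 -m handwheel '[[[0,0,0,0,0,0,130],[0,0,0,0,0,0,130],[0,0,0,0,0,0,130],[0,0,0,0,0,0,130]]]'|egrep 'pos|width|^force'
python3 -m handwheel '[[[0,0,-0.5,0,0,0,130],[0,0,-1,0,0,0,130],[0,0,-1,0,0,0,130]]]'|egrep 'width|^force'
python3 -m handwheel '[[[0,0,-1,0,0,0,0],[0,0,-1,0,0,0,0],[0,0,-1,0,0,0,0]]]'|egrep 'pos|width|^force'
python3 -m handwheel '[[[0.6,0,-1,0,0,0,0],[0.6,0,-1,0,0,0,0],[0.6,0,-1,0,0,0,0]]]'|egrep 'pos|width|^force'
python3 - <<'E'
from h import *
w=cams.grab_frame('wrist');cv2.imwrite('pics/w11.png',w);cv2.imwrite('pics/top2.png',cams.grab_frame('top'));st()
# numeric check: dark blobs inside tray in wrist view
g=cv2.cvtColor(w,cv2.COLOR_BGR2GRAY)[:232]
m=(g<70).astype(np.uint8); n,l,s,c=cv2.connectedComponentsWithStats(m)
for i in range(1,n):
    if s[i,4]>150: 
        x,y,a,b=s[i,:4]; print(s[i],onz('wrist',[c[i]],.02)[0],'extent',onz('wrist',[(x,y),(x+a,y+b)],.02).ravel())
E
```

```text
eef_pos: [0.5919, -0.0902, -0.0178]
force: [-0.2, -1.2, -1.0]
width: 0.0183
eef_pos: [0.5917, -0.0902, -0.0178]
force: [-0.8, -0.1, 0.5]
width: 0.0423
force: [0.7, -0.3, -0.9]
width: 0.043
eef_pos: [0.5924, -0.0901, 0.1433]
force: [0.5, 0.1, -1.3]
width: 0.0677
eef_pos: [0.5923, -0.1391, 0.2226]
force: [0.5, -0.1, -0.2]
width: 0.0877
t 21.65 pos [ 0.5909 -0.138   0.2201] rot [ 3.139   0.0006 -1.5705] F [ 0.14   -0.2124 -1.41  ] w 0.0874 g 0.0 q6 -0.09
[   0    0   69  232 8414] [ 0.9617 -0.18    0.02  ] extent [ 0.9477 -0.3285  0.02    0.9357 -0.0498  0.02  ]
[  31    0   89   36 1239] [ 0.8528 -0.3113  0.02  ] extent [ 0.9131 -0.3284  0.02    0.8205 -0.2921  0.02  ]
[312   0  14  49 666] [ 0.5932 -0.3049  0.02  ] extent [ 0.6005 -0.3284  0.02    0.5847 -0.2787  0.02  ]
[180  70  31  56 753] [ 0.7386 -0.2229  0.02  ] extent [ 0.7565 -0.2559  0.02    0.7265 -0.1916  0.02  ]
[255  77 127   6 553] [ 0.5899 -0.2464  0.02  ] extent [ 0.6686 -0.2483  0.02    0.5176 -0.2418  0.02  ]
[  68  129  146  103 1211] [ 0.7626 -0.1371  0.02  ] extent [ 0.9045 -0.1879  0.02    0.7368 -0.0499  0.02  ]
[  61  132  141  100 4991] [ 0.8606 -0.1162  0.02  ] extent [ 0.9141 -0.1843  0.02    0.7532 -0.0499  0.02  ]
[ 537  160   89   72 5038] [ 0.2467 -0.1044  0.02  ] extent [ 0.3132 -0.1496  0.02    0.1691 -0.0497  0.02  ]
[516 169  13  63 273] [ 0.3242 -0.0985  0.02  ] extent [ 0.3381 -0.1378  0.02    0.3039 -0.0499  0.02  ]
[291 211  26  21 361] [ 0.6101 -0.0688  0.02  ] extent [ 0.6305 -0.0804  0.02    0.5956 -0.05    0.02  ]
[327 211  27  21 412] [ 0.5654 -0.0666  0.02  ] extent [ 0.5821 -0.0804  0.02    0.5449 -0.05    0.02  ]
```

```bash
m(){ :; }
python3 -m handwheel '[[[-0.6,0.39,0,0,0,0,0],[-0.89,0.39,0,0,0,0,0]]]' >/dev/null
python3 -m handwheel '[[[-0.6,0.39,0,0,0,0,0],[-0.89,0.39,0,0,0,0,0]]]' >/dev/null
python3 -m handwheel '[[[-0.6,0.39,0,0,0,0,0],[-0.89,0.39,0,0,0,0,0]]]' >/dev/null
python3 -m handwheel '[[[-0.6,0.39,0,0,0,0,0],[-0.89,0.39,0,0,0,0,0]]]' >/dev/null
python3 -m handwheel '[[[-0.6,0.39,0,0,0,0,0],[-0.89,0.39,0,0,0,0,0]]]' >/dev/null
python3 -m handwheel '[[[-0.6,0.39,0,0,0,0,0],[-0.89,0.39,0,0,0,0,0]]]' >/dev/null
python3 -m handwheel '[[[-0.6,0.39,0,0,0,0,0],[-0.89,0.39,0,0,0,0,0]]]'
python3 -m handwheel '[[[0,0,0,0,0,-0.93,0],[0,0,0,0,0,-0.93,0],[0,0,0,0,0,-0.93,0]]]' >/dev/null
python3 -m handwheel '[[[0,0,0,0,0,-0.93,0],[0,0,0,0,0,-0.93,0],[0,0,0,0,0,-0.93,0]]]' >/dev/null
python3 -m handwheel '[[[0,0,0,0,0,-0.93,0],[0,0,0,0,0,-0.93,0],[0,0,0,0,0,-0.93,0]]]' >/dev/null
python3 -m handwheel '[[[0,0,0,0,0,-0.93,0],[0,0,0,0,0,-0.93,0],[0,0,0,0,0,-0.93,0],[0,0,0,0,0,-0.93,0]]]' 
python3 - <<'E'
from h import *
s=st(); print(np.array(s['q']))
w=cams.grab_frame('wrist');cv2.imwrite('pics/w12.png',w)
P=pose(s)
print(proj('wrist',[[.374,.36,.02],[.4185,.3726,.02],[.3293,.3468,.02]],P))
g=cv2.cvtColor(w,cv2.COLOR_BGR2GRAY)[:232]
m=(g<60).astype(np.uint8); n,l,S,c=cv2.connectedComponentsWithStats(m)
for i in range(1,n):
    if S[i,4]>200:
        r=cv2.minAreaRect(np.argwhere(l==i)[:,::-1].astype(np.float32)); print(S[i],onz('wrist',[c[i]],.03,P)[0],onz('wrist',cv2.boxPoints(r),.03,P)[:,:2].ravel())
E
```

```text
t: 23.4
eef_pos: [0.3717, 0.3616, 0.2211]
ee_rot: [3.141, -0.001, -1.568]
force: [-0.3, 0.6, -0.0]
width: 0.0879
gripper_force: 0.0
t: 25.02
eef_pos: [0.3734, 0.3596, 0.2212]
ee_rot: [3.14, 0.001, 0.289]
force: [-0.4, 0.4, 0.8]
width: 0.0875
gripper_force: 0.0
t 25.02 pos [0.3734 0.3596 0.2212] rot [3.1403 0.0011 0.2889] F [-0.3836  0.3548  0.8104] w 0.0875 g 0.0 q6 0.71
[ 1.1456  0.0868 -0.2954 -0.     -1.1904  0.7142]
[[321.4065 169.1961]
 [321.94   132.7286]
 [321.2951 203.5752]]
[444   0  42  12 237] [0.5971 0.2591 0.03  ] [0.5929 0.2864 0.6057 0.2436 0.596  0.2391 0.5831 0.2822]
[ 286   28  139   49 1573] [0.5138 0.3681 0.03  ] [0.5042 0.4446 0.5184 0.4438 0.5236 0.2801 0.509  0.279 ]
[610  76  30  19 414] [0.5731 0.0477 0.03  ] [0.5708 0.07   0.5881 0.0401 0.5751 0.0269 0.5575 0.0572]
[ 337  138   31   79 1394] [0.3646 0.3172 0.03  ] [0.3216 0.3247 0.4206 0.3507 0.4288 0.3174 0.3303 0.2888]
[549 166  39  44 603] [0.4459 0.0616 0.03  ] [0.4219 0.0759 0.4775 0.0783 0.4732 0.0403 0.4166 0.0362]
```

View pics/w12.png

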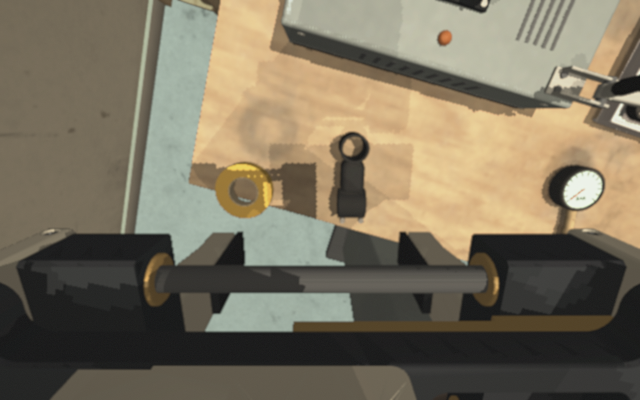

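The view shows the stem upright in the image, its ring clamp at (353,147), waist at (352,178) and the other clamp at (352,203). The gauge face is at (578,188). The stem appears about 40 mm off my estimate, so I'll use the gauge to tell a knock from a bias.

```bash
python3 - <<'E'
from h import *
s=arm.get_state();P=pose(s)
print('gauge',onz('wrist',[(578,188)],.025,P)); print('orange dot roof',onz('wrist',[(445,38)],.088,P),'top',onz('top',[(165+178/3,165+147/3)],.088))
print('ring tape',onz('wrist',[(243,190)],.01,P),'top',onz('top',[(183,278)],.01))
print('stem',onz('wrist',[(353,132),(352,217),(337,200),(367,200),(352,165)],.03,P))
t=cams.grab_frame('top');cv2.imwrite('pics/top3.png',t)
g=cv2.cvtColor(t,cv2.COLOR_BGR2GRAY);g0=cv2.cvtColor(cv2.imread('pics/top0.png'),cv2.COLOR_BGR2GRAY)
for n,i in(('0',g0),('2',cv2.cvtColor(cv2.imread('pics/top2.png'),cv2.COLOR_BGR2GRAY)),('3',g)):
    m=(i[235:285,190:235]<75); v,u=np.nonzero(m); print(n,len(u),u.mean()+190,v.mean()+235,u.min()+190,u.max()+190,v.min()+235,v.max()+235)
E
```

```text
gauge [[0.4462 0.033  0.025 ]]
orange dot roof [[0.5411 0.2876 0.088 ]] top [[0.5393 0.2842 0.088 ]]
ring tape [[0.3144 0.4531 0.01  ]] top [[0.3107 0.4511 0.01  ]]
stem [[0.4308 0.3369 0.03  ]
 [0.326  0.3037 0.03  ]
 [0.3427 0.3297 0.03  ]
 [0.3538 0.2924 0.03  ]
 [0.3918 0.3254 0.03  ]]
0 212 207.08490566037736 260.85377358490564 199 215 245 272
2 189 219.2910052910053 262.51851851851853 211 226 247 274
3 763 208.1821756225426 260.781127129751 190 226 242 279
```

```bash
python3 - <<'E'
from h import *
to([.376,.319,.10],.307);to([.376,.319,.008],.307)
E
```

```text
shift [-0.1096  0.4964  1.8321] turn [ 0.0017  0.0016 -0.0389]
shift [-0.1087  0.4954  2.9821] turn [ 0.0017  0.0016 -0.0389]
```

```bash

python3 -m handwheel '[[[-0.11,0.5,1,0,0,-0.04,0],[-0.11,0.5,1,0,0,-0.04,0],[-0.11,0.5,1,0,0,-0.04,0]]]'|egrep 'pos'
python3 -m handwheel '[[[0,0,1,0,0,0,40],[0,0,1,0,0,0,40],[0,0,1,0,0,0,40]]]'|egrep 'pos|^force'
python3 -m handwheel '[[[0,0,0.6,0,0,0,40],[0,0,0.97,0,0,0,40],[0,0,0.97,0,0,0,40]]]'|egrep 'pos|^force'
python3 -m handwheel '[[[0,0,0,0,0,0,255],[0,0,0,0,0,0,255],[0,0,0,0,0,0,255],[0,0,0,0,0,0,255],[0,0,0,0,0,0,255]]]' 60|egrep 'pos|force|wid'
python3 -m handwheel '[[[0,0,-0.3,0,0,0,255],[0,0,-0.7,0,0,0,255],[0,0,-1,0,0,0,255],[0,0,-1,0,0,0,255]]]'|egrep 'pos|force|wid'
```

```text
eef_pos: [0.3754, 0.3174, 0.1406]
eef_pos: [0.3761, 0.3197, 0.0621]
force: [-0.4, 0.4, -0.4]
eef_pos: [0.376, 0.3195, -0.0154]
force: [-0.1, 0.2, 0.3]
eef_pos: [0.3759, 0.3192, -0.0152]
force: [-0.8, -1.3, 3.2]
width: 0.0294
gripper_force: 51.8
eef_pos: [0.3765, 0.3202, 0.0661]
force: [1.2, -0.2, -1.8]
width: 0.0295
gripper_force: 59.7
```

```bash

python3 -m handwheel '[[[0,0,-1,0,0,0.2,255],[0,0,-1,0,0,0.6,255],[0,0,-1,0,0,0.94,255]]]'|egrep 'wid'
python3 -m handwheel '[[[0,0,-0.9,0,0,0.35,255],[0,0,-0.9,0,0,0.7,255],[0,0,-0.9,0,0,0.94,255]]]'|egrep 'wid'
python3 -m handwheel '[[[0,0,0,0,0,0.35,255],[0,0,0,0,0,0.7,255],[0,0,0,0,0,0.94,255]]]'|egrep 'wid'
python3 -m handwheel '[[[0,0,0,0,0,0.35,255],[0,0,0,0,0,0.7,255],[0,0,0,0,0,0.94,255],[0,0,0,0,0,0.94,255]]]'|egrep 'pos|rot|wid'
python3 -m handwheel '[[[0.5,-0.38,0,0,0,0,255],[0.89,-0.38,0,0,0,0,255],[0.89,-0.38,0,0,0,0,255]]]'|egrep 'wid'
python3 -m handwheel '[[[0.5,-0.38,0,0,0,0,255],[0.89,-0.38,0,0,0,0,255],[0.89,-0.38,0,0,0,0,255]]]'|egrep 'wid'
python3 -m handwheel '[[[0.5,-0.38,0,0,0,0,255],[0.89,-0.38,0,0,0,0,255],[0.89,-0.38,0,0,0,0,255]]]'|egrep 'wid'
python3 -m handwheel '[[[0.5,-0.38,0,0,0,0,255],[0.89,-0.38,0,0,0,0,255],[0.89,-0.38,0,0,0,0,255]]]'|egrep 'wid'
python3 -m handwheel '[[[0.5,-0.38,0,0,0,0,255],[0.89,-0.38,0,0,0,0,255],[0.89,-0.38,0,0,0,0,255]]]'|egrep 'wid'
python3 -m handwheel '[[[0.5,-0.38,0,0,0,0,255],[0.89,-0.38,0,0,0,0,255],[0.89,-0.38,0,0,0,0,255]]]'|egrep 'wid'
python3 -m handwheel '[[[0.5,-0.38,0,0,0,0,255],[0.89,-0.38,0,0,0,0,255],[0.89,-0.38,0,0,0,0,255],[0.89,-0.38,0,0,0,0,255]]]'|egrep 'wid|pos|force'
python3 - <<'E'
from h import *
to([.591,-.179,.1],-1.571);cv2.imwrite('pics/w13.png',cams.grab_frame('wrist'))
E
```

```text
width: 0.0295
width: 0.0296
width: 0.0294
eef_pos: [0.3754, 0.3187, 0.2152]
ee_rot: [3.14, -0.002, -1.569]
width: 0.0292
width: 0.0288
width: 0.0294
width: 0.0294
width: 0.0294
width: 0.0298
width: 0.0291
eef_pos: [0.5894, -0.1776, 0.2165]
force: [0.0, -0.2, -1.9]
width: 0.0296
gripper_force: 59.7
shift [ 0.0187 -0.0199  1.7683] turn [-0.0001  0.0007  0.0045]
```

```bash

python3 -m handwheel '[[[0.02,-0.02,0.5,0,0,0,255],[0.02,-0.02,1,0,0,0,255],[0.02,-0.02,1,0,0,0,255]]]'|egrep 'pos|wid'
python3 -m handwheel '[[[0,0,0.5,0,0,0,255],[0,0,1,0,0,0,255],[0,0,1,0,0,0,255]]]'|egrep 'pos|wid'
python3 -m handwheel '[[[0,0,0.4,0,0,0,255],[0,0,0.7,0,0,0,255],[0,0,0.76,0,0,0,255],[0,0,0.76,0,0,0,255]]]'|egrep 'pos|wid|^force'
python3 -m handwheel '[[[0,0,0.04,0,0,0,255],[0,0,0.06,0,0,0,255],[0,0,0.06,0,0,0,255]]]'|egrep 'pos|wid|^force'
```

```text
eef_pos: [0.5886, -0.1792, 0.1339]
width: 0.0299
eef_pos: [0.5897, -0.18, 0.0558]
width: 0.0297
eef_pos: [0.5924, -0.1806, -0.0022]
force: [0.0, 0.5, -0.8]
width: 0.0296
eef_pos: [0.5908, -0.1807, -0.0088]
force: [0.5, -0.1, -1.9]
width: 0.0295
```

```bash

python3 -m handwheel '[[[0,0,0.025,0,0,0,255],[0,0,0.025,0,0,0,255],[0,0,0.025,0,0,0,120],[0,0,0.025,0,0,0,120],[0,0,0.025,0,0,0,120]]]'|egrep 'pos|wid|^force'
python3 -m handwheel '[[[0,0,-0.4,0,0,0,120],[0,0,-1,0,0,0,120],[0,0,-1,0,0,0,120]]]'|egrep '^force'
python3 -m handwheel '[[[0.9,0,-1,0,0,0,120],[0.9,0,-1,0,0,0,120],[0.9,0,-1,0,0,0,120]]]' >/dev/null
python3 -m handwheel '[[[1,0,-0.7,0,0,0,120],[1,0,-0.7,0,0,0,120],[1,0,-0.7,0,0,0,120],[1,0,-0.7,0,0,0,120]]]'|egrep 'pos|wid|^force'
python3 - <<'E'
from h import *
s=arm.get_state();P=pose(s)
w=cams.grab_frame('wrist');t=cams.grab_frame('top');cv2.imwrite('pics/w14.png',w);cv2.imwrite('pics/top4.png',t)
g=cv2.cvtColor(w,cv2.COLOR_BGR2GRAY)[:232]
m=(g<60).astype(np.uint8); n,l,S,c=cv2.connectedComponentsWithStats(m)
for i in range(1,n):
    if S[i,4]>150 and 200<c[i][0]<440:
        r=cv2.minAreaRect(np.argwhere(l==i)[:,::-1].astype(np.float32)); print(S[i],onz('wrist',[c[i]],.05,P)[0],onz('wrist',cv2.boxPoints(r),.051,P)[:,:2].ravel())
g=cv2.cvtColor(t,cv2.COLOR_BGR2GRAY)
q=proj('top',[[.53,-.24,.03],[.65,.03,.03]]);print(q)
m=(g[183:218,293:372]<80); print('\n'.join(''.join('#' if x else '.' for x in r) for r in m[::2]))
E
```

```text
eef_pos: [0.5909, -0.1807, -0.0109]
force: [-0.5, -0.1, 0.4]
width: 0.0458
force: [0.3, 0.1, 0.1]
eef_pos: [0.5903, -0.3317, 0.2033]
force: [0.2, 1.0, 0.2]
width: 0.0463
[208  67  14  69 268] [ 0.7024 -0.4132  0.05  ] [ 0.7136 -0.3783  0.6961 -0.4471  0.6913 -0.4464  0.7086 -0.3775]
[310 148  15  76 966] [ 0.5948 -0.3211  0.05  ] [ 0.6033 -0.2756  0.601  -0.3644  0.5863 -0.3642  0.5876 -0.2753]
[[366.325  215.079 ]
 [294.5405 185.1688]]
...........................................#####...............................
...........................................#####..............................#
..........................................######...............................
..........................................#####................................
...........#.............###..............#####...............................#
.........##...............###.............####...............................##
.........##...............###............#####................................#
..........................###............####................................##
.........................................####................................##
........................................#####...............................###
.......................................######...............................###
.........###..............###..........#####.................................##
.........###..............###.........######.................................##
........####..............###.........#####................................####
..........###########....###..........#####.................................###
.....................................######................................####
....................................#######................................####
...............................##.#######.................................#####
```

```bash

python3 -m handwheel '[[[-1,0,-0.6,0,0,0,120],[-1,0,-0.6,0,0,0,120],[-1,0,-0.6,0,0,0,120]]]' >/dev/null
python3 -m handwheel '[[[-1,0,0,0,0,0,120],[-1,0,0,0,0,0,120],[-1,0,0,0,0,0,120]]]' >/dev/null
python3 -m handwheel '[[[-1,0,0,0,0,0,120],[-1,0,0,0,0,0,120],[-1,0,0,0,0,0,120]]]' >/dev/null
python3 -m handwheel '[[[-1,0,0,0,0,0,120],[-1,0,0,0,0,0,120],[-1,0,0,0,0,0,120],[-1,0,0,0,0,0,120]]]'|egrep 'pos'
python3 -c "
from h import *
s=st();w=cams.grab_frame('wrist');cv2.imwrite('pics/w15.png',w);np.save('p15',np.r_[s['eef_pos'],s['ee_rot']])"
python3 -m handwheel '[[[-1,0,0,0,0,0,120],[-1,0,0,0,0,0,120],[-1,0,0,0,0,0,120]]]' >/dev/null
python3 -m handwheel '[[[-1,0,0,0,0,0,120],[-1,0,0,0,0,0,120],[-1,0,0,0,0,0,120]]]' >/dev/null
python3 -m handwheel '[[[-1,0,0,0,0,0,120],[-1,0,0,0,0,0,120],[-1,0,0,0,0,0,120]]]' >/dev/null
python3 -m handwheel '[[[-1,0,0,0,0,0,120],[-1,0,0,0,0,0,120],[-1,0,0,0,0,0,120],[-1,0,0,0,0,0,120]]]'|egrep 'pos'
python3 - <<'E'
from h import *
s=st();w=cams.grab_frame('wrist');cv2.imwrite('pics/w16.png',w);p16=np.r_[s['eef_pos'],s['ee_rot']];np.save('p16',p16)
a=cv2.imread('pics/w15.png')[:235];b=w[:235]
cv2.imwrite('pics/v16.png',np.vstack([a,b]))
E
```

```text
eef_pos: [0.5906, -0.0139, 0.2528]
t 37.02 pos [ 0.5906 -0.0139  0.2528] rot [ 3.1412 -0.0004 -1.5705] F [-0.3812 -0.544   0.6295] w 0.0465 g 0.0 q6 -0.31
eef_pos: [0.5905, 0.3058, 0.2531]
t 38.7 pos [0.5905 0.3058 0.2531] rot [ 3.1415 -0.0003 -1.5707] F [ 0.739   0.3537 -0.2532] w 0.0467 g 0.0 q6 -0.77
```

View pics/v16.png

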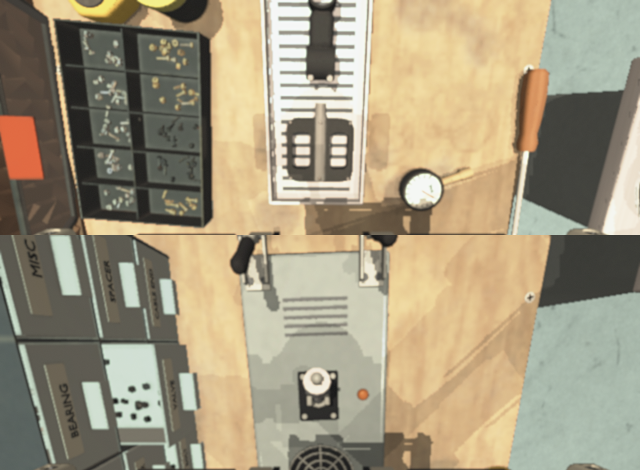

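The upper half of the view shows both parts in the tray: stem at (320,40), pedal cage at (320,150), nose edge at row 203, and walls at u≈266 and 367. The lower half shows the roof: left edge (244,15)→(258,230), right edge (389,20)→(386,230), toggle at (317,145), clamps at (250,10) and (375,10). Next I'll fit these edges.

```bash
python3 - <<'E'
from h import *
def L(n):
    p=np.load(n);return p[:3],Ro.from_euler('xyz',p[3:]).as_matrix()
w=cv2.imread('pics/w16.png');P=L('p16.npy')
sat=cv2.GaussianBlur(cv2.cvtColor(w,cv2.COLOR_BGR2HSV)[:,:,1],(5,5),0).astype(int)
rows=np.arange(60,215,5);l=[];r=[]
for v in rows:
    s=sat[v]; a=[u for u in range(220,280) if s[u]>60 and s[u+3]<=60 or 0]; 
    le=[u for u in range(225,275) if s[u]>60>=s[u+1]]; re=[u for u in range(370,400) if s[u]<=60<s[u+1]]
    if le:l.append((le[-1],v))
    if re:r.append((re[0],v))
def fit(pts,z,P):
    X=onz('wrist',pts,z,P); c=np.polyfit(X[:,1],X[:,0],1); res=np.polyval(c,X[:,1])-X[:,0]
    k=abs(res-np.median(res))<.003; c=np.polyfit(X[k,1],X[k,0],1); return c,k.sum()
cl,cr=fit(l,.084,P),fit(r,.084,P);print('dryer L,R slope/off',cl,cr)
for y in(.13,.28,.43): a,b=np.polyval(cl[0],y),np.polyval(cr[0],y);print(y,a,b,'mid',(a+b)/2,'w',a-b)
print('front corners',onz('wrist',[(244,15),(389,20)],.084,P))
print('toggle top', onz('wrist',[(317,143)],.092+.072,P),onz('wrist',[(317,143)],.16,P), 'plate',onz('wrist',[(320,161)],.084,P))
print('clamp tips?',onz('wrist',[(243,22),(378,10)],.16,P))
w=cv2.imread('pics/w15.png');P=L('p15.npy')
sat=cv2.GaussianBlur(cv2.cvtColor(w,cv2.COLOR_BGR2HSV)[:,:,1],(5,5),0).astype(int);l=[];r=[]
for v in range(10,195,5):
    s=sat[v]
    le=[u for u in range(255,280) if s[u]>60>=s[u+1]]; re=[u for u in range(355,380) if s[u]<=60<s[u+1]]
    if le:l.append((le[0],v))
    if re:r.append((re[-1],v))
tl,tr=fit(l,.028,P),fit(r,.028,P);print('tray',tl,tr)
for y in(-.2,-.1,.03): a,b=np.polyval(tl[0],y),np.polyval(tr[0],y);print(y,a,b,'mid',(a+b)/2,'w',a-b)
print('nose',onz('wrist',[(318,204)],.028,P),'stem/pedal',onz('wrist',[(321,40),(320,150)],.03,P))
E
```

```text
dryer L,R slope/off (array([-0.0344,  0.6834]), np.int64(31)) (array([-0.0364,  0.526 ]), np.int64(31))
0.13 0.6789062368001265 0.5212993374771676 mid 0.6001027871386471 w 0.1576068993229589
0.28 0.673751059333305 0.5158351048418194 mid 0.5947930820875622 w 0.15791595449148565
0.43 0.6685958818664837 0.510370872206471 mid 0.5894833770364774 w 0.15822500966001263
front corners [[0.6703 0.1382 0.084 ]
 [0.5199 0.1427 0.084 ]]
toggle top [[0.5941 0.2606 0.164 ]] [[0.5941 0.2611 0.16  ]] plate [[0.5916 0.2904 0.084 ]]
clamp tips? [[0.6543 0.1632 0.16  ]
 [0.5445 0.1544 0.16  ]]
tray (array([0.0051, 0.6657]), np.int64(37)) (array([0.0094, 0.5319]), np.int64(37))
-0.2 0.6646698889320825 0.5300367133326045 mid 0.5973533011323435 w 0.13463317559947796
-0.1 0.6651774769041129 0.5309733408414125 mid 0.5980754088727627 w 0.13420413606270043
0.03 0.6658373412677523 0.532190956602863 mid 0.5990141489353076 w 0.13364638466488932
nose [[0.5947 0.0416 0.028 ]] stem/pedal [[ 0.5907 -0.1686  0.03  ]
 [ 0.5918 -0.035   0.03  ]]
```

```bash

python3 -m handwheel '[[[1,0,0,0,0,0,0],[1,0,0,0,0,0,0],[1,0,0,0,0,0,0]]]' >/dev/null
python3 -m handwheel '[[[1,0,0,0,0,0,0],[1,0,0,0,0,0,0],[1,0,0,0,0,0,0]]]' >/dev/null
python3 -m handwheel '[[[1,0,0,0,0,0,0],[1,0,0,0,0,0,0],[1,0,0,0,0,0,0]]]' >/dev/null
python3 -m handwheel '[[[1,0,0,0,0,0,0],[1,0,0,0,0,0,0],[1,0,0,0,0,0,0]]]' >/dev/null
python3 -m handwheel '[[[1,0,0,0,0,0,0],[1,0,0,0,0,0,0],[1,0,0,0,0,0,0]]]' >/dev/null
python3 -m handwheel '[[[1,0,0,0,0,0,0],[1,0,0,0,0,0,0],[1,0,0,0,0,0,0]]]' >/dev/null
python3 -m handwheel '[[[1,0,0,0,0,0,0],[1,0,0,0,0,0,0],[1,0,0,0,0,0,0]]]' >/dev/null
python3 -m handwheel '[[[1,0,0,0,0,0,0],[1,0,0,0,0,0,0],[1,0,0,0,0,0,0]]]' >/dev/null
python3 -m handwheel '[[[0.13,-0.06,1,0,0,0,60],[0.13,-0.06,1,0,0,0,60],[0.13,-0.06,1,0,0,0,60]]]' |grep pos
python3 -m handwheel '[[[0,0,1,0,0,0,80],[0,0,1,0,0,0,80],[0,0,1,0,0,0,80],[0,0,1,0,0,0,80]]]' |grep pos
python3 - <<'E'
from h import *
s=st();P=pose(s);w=cams.grab_frame('wrist');cv2.imwrite('pics/w17.png',w)
g=cv2.cvtColor(w,cv2.COLOR_BGR2GRAY)[150:235,240:400]
print('\n'.join(''.join('#' if x else '.' for x in r[::2]) for r in (g<60)[::4]))
to([.595,-.345,.023],-1.571)
E
```

```text
eef_pos: [0.5954, -0.342, 0.1722]
eef_pos: [0.5974, -0.3437, 0.0958]
t 42.62 pos [ 0.5974 -0.3437  0.0958] rot [-3.1384 -0.0017 -1.5692] F [-0.1782  0.4267  0.5941] w 0.0599 g 0.0 q6 0.24
................................................................................
................................................................................
................................................................................
................................................................................
................................................................................
................................................................................
................................................................................
.........................................#......................................
.......................................########.................................
......................................##########................................
......................................##########................................
.....................
[... 229 characters left out ...]
...............................##########................................
.....................................###########................................
.....................................##########.................................
.....................................##########.................................
......................................#########.................................
......................................#########.................................
......................................#########.................................
...........###........................#########.....................###.........
shift [0.0153 0.0331 1.2216] turn [-0.007  -0.0031  0.0033]
```

```bash
python3 -c "
from h import *
print(onz('wrist',[(325,180),(325,210)],.051))"
python3 -m handwheel '[[[0,0.03,0.6,0,0,0,80],[0,0.03,1,0,0,0,80],[0,0.03,1,0,0,0,80]]]' |egrep 'pos|^force'
python3 -m handwheel '[[[0,0,0.22,0,0,0,80],[0,0,0.22,0,0,0,80],[0,0,0.22,0,0,0,80]]]' |egrep 'pos|^force'
python3 -m handwheel '[[[0,0,0,0,0,0,255],[0,0,0,0,0,0,255],[0,0,0,0,0,0,255],[0,0,0,0,0,0,255],[0,0,0,0,0,0,255]]]' 60|egrep 'pos|force|wid'
python3 -c "
from h import *
a=np.array([.5998,.1403]);d=np.array([-.0354,.9994]); g=a+d*(-.030-.144-.241); print(g);to([*g,.023],-1.535)"
```

```text
[[ 0.5944 -0.3654  0.051 ]
 [ 0.5943 -0.3408  0.051 ]]
eef_pos: [0.5923, -0.3428, 0.012]
force: [-0.1, -1.2, 0.6]
eef_pos: [0.594, -0.3433, -0.0036]
force: [0.7, 0.5, 0.8]
eef_pos: [0.5935, -0.3431, -0.0046]
force: [-0.7, -0.8, -1.6]
width: 0.0155
gripper_force: 31.0
[ 0.6145 -0.2745]
shift [-0.8576 -0.2628 -0.0324] turn [-0.0007 -0.0002 -0.0697]
```

```bash

python3 -m handwheel '[[[-0.1,-0.03,0,0,0,-0.01,255],[-0.3,-0.09,0,0,0,-0.025,255],[-0.5,-0.16,0,0,0,-0.04,255],[-0.7,-0.21,0,0,0,-0.055,255],[-0.86,-0.26,0,0,0,-0.07,255]]]' 60|egrep 'pos|rot|force|wid'
python3 - <<'E'
from h import *
a=np.array([.5998,.1403]);d=np.array([-.0354,.9994]); g=a+d*(-.030-.144-.241);to([*g,.0205],-1.535)
s=st();cv2.imwrite('pics/w18.png',cams.grab_frame('wrist'));t=cams.grab_frame('top');cv2.imwrite('pics/top5.png',t)
# arm hides? tray white region rows
sat=cv2.cvtColor(t,cv2.COLOR_BGR2HSV)[:,:,1]
print('\n'.join(''.join('#' if x else '.' for x in r) for r in (sat[170:230:2,255:360]<60)))
E
```

```text
eef_pos: [0.6143, -0.2728, -0.0047]
ee_rot: [3.141, 0.0, -1.534]
force: [-1.4, -2.9, 0.2]
width: 0.0154
gripper_force: 59.9
shift [ 0.0205 -0.0012 -0.0019] turn [0.0004 0.0001 0.0029]
t 44.67 pos [ 0.6143 -0.2728 -0.0047] rot [ 3.1414  0.0001 -1.5335] F [-1.4056 -2.8862  0.2315] w 0.0154 g 59.94722843170166 q6 0.17
.........................................................................................................
.........................................................................................................
.........................................................................................................
.........................................................................................................
...####.#................................................................................................
##....#.#.###########............######..........##......................................................
#############.....#######....#############################...............................................
###########.......#######################
[... 1696 characters left out ...]
................................................................
############.............................................................................................
####.#####...............................................................................................
.........................................................................................................
.........................................................................................................
.........................................................................................................
.........................................................................................................
```

```bash
python3 - <<'E'
from h import *
a=np.array([.5998,.1403]);d=np.array([-.0354,.9994]);n=np.array([d[1],-d[0]])
for x in(.02,.15,.28):
    for y in(.08,-.08): p=a+d*x+n*y; print('dryer',x,y,proj('top',[[*p,.084]])[0])
for x in(-.04,-.1):
    for y in(.066,-.066): p=a+d*x+n*y; print('tray',x,y,proj('top',[[*p,.028]])[0])
t=cv2.imread('pics/top5.png');hsv=cv2.cvtColor(t,cv2.COLOR_BGR2HSV)
def edges(u):
    s=hsv[160:240,u-1:u+2,1].mean(1);m=np.nonzero(s<65)[0]+160;return m.min(),m.max()
for u in(187,200,215,230,245,258,276,279,285,290,296,302,308): print(u,edges(u))
E
```

```text
dryer 0.02 0.08 [257.7939 175.6694]
dryer 0.02 -0.08 [259.5655 218.9042]
dryer 0.15 0.08 [222.3174 177.5313]
dryer 0.15 -0.08 [223.6294 220.917 ]
dryer 0.28 0.08 [186.5802 179.3945]
dryer 0.28 -0.08 [187.4251 222.9513]
tray -0.04 0.066 [275.4517 181.1715]
tray -0.04 -0.066 [277.04   215.5499]
tray -0.1 0.066 [291.1551 180.334 ]
tray -0.1 -0.066 [292.9045 214.6673]
187 (np.int64(181), np.int64(224))
200 (np.int64(180), np.int64(223))
215 (np.int64(179), np.int64(222))
230 (np.int64(160), np.int64(222))
245 (np.int64(178), np.int64(221))
258 (np.int64(178), np.int64(220))
276 (np.int64(181), np.int64(215))
279 (np.int64(182), np.int64(215))
285 (np.int64(181), np.int64(215))
290 (np.int64(180), np.int64(214))
296 (np.int64(181), np.int64(214))
302 (np.int64(182), np.int64(214))
308 (np.int64(182), np.int64(207))
```

```bash
python3 - <<'E'
from h import *
def edge(prof,lo,hi):
    g=np.abs(np.gradient(prof.astype(float)))[lo:hi]; k=g.argmax(); w=g[max(0,k-2):k+3]; return lo+max(0,k-2)+(w*np.arange(len(w))).sum()/w.sum(), g[k]
def run(f,us,tops,bots,z,ax='v'):
    im=cv2.imread(f).astype(float); im=im[:,:,2]-im[:,:,0]   # R-B : wood vs grey
    out=[]
    for u in us:
        p=im[:,u-1:u+2].mean(1); a,_=edge(p,*tops);b,_=edge(p,*bots); X=onz('top',[(u,a),(u,b)],z); out.append((X[:,1].mean(),X[0,0],X[1,0]))
    o=np.array(out); k=np.abs(o[:,1]-np.median(o[:,1]))<.01; o=o[k]; 
    c=np.polyfit(o[:,0],(o[:,1]+o[:,2])/2,1);print(f,'mid slope/off',c,'w',np.median(o[:,1]-o[:,2]),'at',o[0,0],np.polyval(c,o[0,0]),o[-1,0],np.polyval(c,o[-1,0]),'L',np.polyfit(o[:,0],o[:,1],1),'R',np.polyfit(o[:,0],o[:,2],1))
for f in('pics/top0.png','pics/top5.png'): run(f,range(186,262,3),(172,186),(214,228),.084)
run('pics/top0.png',range(296,366,3),(175,190),(208,224),.028)
run('pics/top5.png',range(276,304,2),(175,190),(208,222),.028)
# wrist w16
p=np.load('p16.npy');P=(p[:3],Ro.from_euler('xyz',p[3:]).as_matrix())
im=cv2.imread('pics/w16.png').astype(float);im=im[:,:,2]-im[:,:,0]
L=[];R=[]
for v in range(60,215,5):
    q=im[v-1:v+2].mean(0);L.append((edge(q,235,272)[0],v));R.append((edge(q,375,398)[0],v))
L,R=np.array(L),np.array(R);print('Lu',L[::5,0],'Ru',R[::5,0])
for n,q in(('L',L),('R',R)):
    X=onz('wrist',q,.084,P);print(n,np.polyfit(X[:,1],X[:,0],1),np.polyval(np.polyfit(X[:,1],X[:,0],1),.14))
E
```

```text
pics/top0.png mid slope/off [-0.0293  0.5973] w 0.16831354341602145 at 0.4236599310651223 0.5848612904154473 0.15183256438123427 0.5928134851312141 L [-0.0272  0.6802] R [-0.0313  0.5143]
pics/top5.png mid slope/off [-0.0294  0.5973] w 0.1680373563768211 at 0.4236572800264528 0.5848475395095158 0.15183377082203534 0.5928465820033676 L [-0.0271  0.68  ] R [-0.0317  0.5146]
pics/top0.png mid slope/off [0.0067 0.5955] w 0.13857826276163904 at 0.025394902736479045 0.5957051883704195 -0.2375613148511554 0.5939434137440912 L [0.0099 0.665 ] R [0.0035 0.5261]
pics/top5.png mid slope/off [-0.1129  0.6084] w 0.14023039196189307 at 0.10125053031256984 0.5969230452663069 0.0022892383093522043 0.6081007017781487 L [0.0074 0.6696] R [-0.2333  0.5471]
Lu [240.7493 243.1743 245.7472 248.4208 250.822  253.2356 255.3971] Ru [387.7981 386.9657 386.215  386.3701 385.3438 384.6898 383.9882]
L [-0.0336  0.6828] 0.6780858192873392
R [-0.0382  0.5257] 0.5203745689710241
```

```bash
python3 - <<'E'
from h import *
def edge(prof,lo,hi):
    g=np.abs(np.gradient(prof))[lo:hi]; k=g.argmax(); w=g[max(0,k-2):k+3]; return lo+max(0,k-2)+(w*np.arange(len(w))).sum()/w.sum()
def run(n,us,lo,hi,half):
    for f in n:
        im=cv2.imread(f).astype(float); im=im[:,:,2]-im[:,:,0]
        pts=[(u,edge(im[:,u-1:u+2].mean(1),lo,hi)) for u in us]; X=onz('top',pts,0)
        c=np.polyfit(X[:,1],X[:,0],1); r=X[:,0]-np.polyval(c,X[:,1]); k=abs(r)<.004; c=np.polyfit(X[k,1],X[k,0],1)
        print(f,'centre slope/off',c[0],c[1]+half,'rms',r[k].std(),k.sum(),'v',np.round([p[1] for p in pts],1))
T=['pics/top0.png','pics/top4.png','pics/top5.png']
run(T,range(186,262,4),214,230,.080)
run(T[:1],range(296,366,4),208,224,.066)
run(T[2:],range(276,320,3),208,222,.066)
E
```

```text
pics/top0.png centre slope/off -0.028512369004046037 0.5992027247138791 rms 0.0011834135408734174 19 v [224.8 225.4 225.4 225.3 225.3 224.4 224.2 224.4 224.4 224.3 223.5 223.5
 223.4 223.3 222.6 222.3 222.3 222.1 222.1]
pics/top4.png centre slope/off -0.028172397171164397 0.5991506456386093 rms 0.0011391008341712112 19 v [224.8 225.3 225.3 225.2 225.2 224.4 224.3 224.3 224.4 224.3 223.5 223.5
 223.4 223.2 222.5 222.3 222.3 222.2 222.1]
pics/top5.png centre slope/off -0.028686618572133223 0.5992761850517098 rms 0.0011744339918410363 19 v [224.8 225.3 225.5 225.3 225.3 224.4 224.3 224.3 224.5 224.3 223.5 223.5
 223.3 223.3 222.6 222.3 222.3 222.1 222.1]
pics/top0.png centre slope/off 0.0026769109855026563 0.5944285502819806 rms 0.0006856072250238646 18 v [217.4 217.7 217.6 217.5 217.4 217.2 217.2 217.1 216.9 216.7 216.7 216.4
 216.8 216.5 216.7 216.5 216.6 216.7]
pics/top5.png centre slope/off -0.09580388552951856 0.6066263100878959 rms 0.0014685484178988647 5 v [217.4 217.7 216.5 216.5 216.3 216.2 216.  210.6 210.9 210.7 208.6 217.9
 209.2 212.8 220.7]
```

```bash
python3 - <<'E'
from h import *
def edge(prof,lo,hi):
    g=np.abs(np.gradient(prof))[lo:hi]; k=g.argmax(); w=g[max(0,k-2):k+3]; return lo+max(0,k-2)+(w*np.arange(len(w))).sum()/w.sum()
ims=[cams.grab_frame('top').astype(float) for _ in range(4)]; im=np.mean(ims,0); im=im[:,:,2]-im[:,:,0]
for lo,hi in((210,221),):
    pts=[(u,edge(im[:,u-1:u+2].mean(1),lo,hi)) for u in range(272,300,2)]; X=onz('top',pts,0); print(np.c_[pts,X[:,1],X[:,0]+.066])
# nose edge u, dryer front-left
print('nose u', [edge(im[v-1:v+2].mean(0),266,280) for v in(188,194,205,210)], onz('top',[(273,200)],.028))
E
```

```text
[[272.     215.6347   0.1194   0.6039]
 [274.     216.8673   0.1118   0.599 ]
 [276.     217.2304   0.1041   0.5974]
 [278.     217.3171   0.0964   0.5969]
 [280.     217.7214   0.0888   0.5952]
 [282.     216.9244   0.081    0.5981]
 [284.     216.5171   0.0733   0.5996]
 [286.     216.3719   0.0656   0.6   ]
 [288.     216.2623   0.058    0.6002]
 [290.     216.1276   0.0503   0.6006]
 [292.     215.8705   0.0425   0.6014]
 [294.     215.8406   0.0349   0.6014]
 [296.     215.8765   0.0272   0.6011]
 [298.     211.1179   0.0192   0.6193]]
nose u [np.float64(266.72263766145477), np.float64(273.03931712364204), np.float64(272.876264949402), np.float64(271.4819587628866)] [[0.5948 0.1127 0.028 ]]
```

```bash

python3 -m handwheel '[[[0,0.04,0,0,0,0.01,255],[0,0.075,0,0,0,0.02,255],[0,0.075,0,0,0,0.02,255]]]' 60|egrep 'pos|rot|^force|wid'
python3 -m handwheel '[[[0,0,0.02,0,-0.03,0,255],[0,0,0.04,0,-0.07,0,255],[0,0,0.06,0,-0.1,0,255],[0,0,0.06,0,-0.1,0,255]]]'|egrep 'pos|rot|^force|wid'
python3 -m handwheel '[[[-0.05,0,0.002,0,0,0,255],[-0.1,0,0.005,0,0,0,255],[-0.15,0,0.007,0,0,0,255],[-0.2,0,0.009,0,0,0,255],[-0.25,0,0.012,0,0,0,255]]]'|egrep 'pos|rot|^force|wid'
```

```text
eef_pos: [0.6077, -0.2751, -0.0046]
ee_rot: [3.142, -0.0, -1.546]
force: [0.9, -0.8, -0.5]
width: 0.0154
eef_pos: [0.6084, -0.2747, -0.0088]
ee_rot: [-3.141, 0.051, -1.545]
force: [-0.9, 3.3, 6.4]
width: 0.0155
eef_pos: [0.609, -0.2569, -0.0075]
ee_rot: [-3.139, 0.047, -1.544]
force: [0.3, -6.9, 7.0]
width: 0.0155
```

```bash
python3 -c "
from h import *
s=arm.get_state();print(s['moment'],s['force'])"
python3 -m handwheel '[[[-0.06,0,0.008,0,0,0,255],[-0.12,0,0.016,0,0,0,255],[-0.18,0,0.02,0,0,0,255],[-0.24,0,0.024,0,0,0,255],[-0.3,0.002,0.03,0,0,0,255]]]'|egrep 'pos|rot|^force|wid'
python3 -m handwheel '[[[-0.06,0,0.004,0,0,0,255],[-0.12,0,0.008,0,0,0,255],[-0.18,0,0.012,0,0,0,255],[-0.24,0,0.015,0,0,0,255],[-0.3,0.002,0.018,0,0,0,255]]]'|egrep 'pos|rot|^force|wid'
```

```text
[-3.1232  0.2278  0.0357] [ 0.2663 -6.9232  7.0153]
eef_pos: [0.6088, -0.2332, -0.0081]
ee_rot: [-3.138, 0.047, -1.543]
force: [0.6, -8.8, 9.7]
width: 0.0155
eef_pos: [0.6081, -0.2091, -0.0083]
ee_rot: [-3.137, 0.047, -1.543]
force: [1.0, -9.8, 10.7]
width: 0.0153
```

```bash

python3 -m handwheel '[[[-0.06,0,0.003,0,0,0,255],[-0.12,0,0.006,0,0,0,255],[-0.18,0,0.009,0,0,0,255],[-0.24,0,0.012,0,0,0,255],[-0.3,0.002,0.015,0,0,0,255]]]'|egrep 'pos|rot|^force|wid'
python3 -m handwheel '[[[-0.02,0,-0.04,0,0.03,0,255],[-0.04,0,-0.08,0,0.06,0,255],[-0.06,0,-0.12,0,0.1,0,255],[-0.06,0,-0.16,0,0.1,0,255],[-0.06,0,-0.19,0,0.1,0,255]]]'|egrep 'pos|rot|^force|wid'
```

```text
eef_pos: [0.6072, -0.1848, -0.0084]
ee_rot: [-3.138, 0.047, -1.543]
force: [0.6, -9.1, 11.1]
width: 0.0157
eef_pos: [0.6048, -0.1773, 0.0044]
ee_rot: [3.141, 0.001, -1.544]
force: [0.1, 2.4, -2.9]
width: 0.0156
```

```bash

python3 -m handwheel '[[[-0.08,0,-0.02,0,0,0,255],[-0.16,0,-0.02,0,0,0,255],[-0.24,0,-0.02,0,0,0,255],[-0.32,0,-0.02,0,0,0,255],[-0.4,0.001,-0.02,0,0,0,255]]]'|egrep 'pos|rot|^force|wid'
python3 -m handwheel '[[[-0.08,0,0,0,0,0,255],[-0.16,0,0,0,0,0,255],[-0.24,0,0,0,0,0,255],[-0.32,0,0,0,0,0,255],[-0.4,0.001,0,0,0,0,255]]]'|egrep 'pos|rot|^force|wid'
python3 -m handwheel '[[[-0.08,0,0,0,0,0,255],[-0.16,0,0,0,0,0,255],[-0.24,0,0,0,0,0,255],[-0.32,0,0,0,0,0,255],[-0.4,0.001,0,0,0,0,255]]]'|egrep 'pos|rot|^force|wid'
```

```text
eef_pos: [0.6041, -0.1458, 0.0061]
ee_rot: [3.141, -0.0, -1.545]
force: [1.3, -1.7, -2.8]
width: 0.0155
eef_pos: [0.6032, -0.1139, 0.0062]
ee_rot: [3.142, -0.0, -1.545]
force: [-0.4, -2.6, -3.7]
width: 0.0155
eef_pos: [0.6023, -0.0819, 0.0062]
ee_rot: [3.142, -0.0, -1.545]
force: [0.2, -2.4, -3.3]
width: 0.0158
```

Sliding freely with low forces, so I'll continue.

```bash

python3 -m handwheel '[[[-0.08,0,0,0,0,0,255],[-0.16,0,0,0,0,0,255],[-0.24,0,0,0,0,0,255],[-0.32,0,0,0,0,0,255],[-0.4,0.001,0,0,0,0,255]]]'|egrep 'pos|^force|wid'
python3 -m handwheel '[[[-0.08,0,0,0,0,0,255],[-0.16,0,0,0,0,0,255],[-0.24,0,0,0,0,0,255],[-0.32,0,0,0,0,0,255],[-0.4,0.001,0,0,0,0,255]]]'|egrep 'pos|^force|wid'
python3 -m handwheel '[[[-0.08,0,0,0,0,0,255],[-0.16,0,0,0,0,0,255],[-0.24,0,0,0,0,0,255],[-0.32,0,0,0,0,0,255],[-0.4,0.001,0,0,0,0,255]]]'|egrep 'pos|rot|^force|wid'
```

```text
eef_pos: [0.6014, -0.0499, 0.0062]
force: [0.7, -1.3, -3.7]
width: 0.0156
eef_pos: [0.6005, -0.0179, 0.0062]
force: [-0.5, -1.3, -2.5]
width: 0.0156
eef_pos: [0.5996, 0.0141, 0.0062]
ee_rot: [3.142, -0.0, -1.545]
force: [0.2, -1.6, -2.7]
width: 0.0157
```

```bash

python3 -m handwheel '[[[-0.06,0,0,0,0,0,255],[-0.12,0,0,0,0,0,255],[-0.18,0,0,0,0,0,255],[-0.24,0,0,0,0,0,255],[-0.27,0,0,0,0,0,255]]]'|egrep 'pos|^force|wid'
python3 -m handwheel '[[[-0.02,0,0,0,0,0,255],[-0.04,0,0,0,0,0,255]]]'|egrep 'pos|^force'
python3 -m handwheel '[[[-0.02,0,0,0,0,0,255],[-0.04,0,0,0,0,0,255]]]'|egrep 'pos|^force'
python3 -m handwheel '[[[-0.02,0,0,0,0,0,255],[-0.03,0,0,0,0,0,255]]]'|egrep 'pos|rot|^force'
```

```text
eef_pos: [0.599, 0.0355, 0.0062]
force: [0.8, -2.2, -3.8]
width: 0.0158
eef_pos: [0.5989, 0.0385, 0.0062]
force: [-0.4, -2.1, -3.3]
eef_pos: [0.5989, 0.0417, 0.0062]
force: [0.4, -2.6, -2.4]
eef_pos: [0.5989, 0.0427, 0.0062]
ee_rot: [3.141, -0.002, -1.545]
force: [2.4, -12.5, -4.9]
```

```bash

python3 -m handwheel '[[[-0.015,0,0.01,0,0,0,255],[-0.015,0,0.01,0,0,0,255],[-0.015,0,0.01,0,0,0,255]]]'|egrep 'pos|^force|wid'
python3 -m handwheel '[[[0,0,0,0,0,0,190],[0,0,0,0,0,0,160],[0,0,0,0,0,0,150],[0,0,0,0,0,0,150]]]'|egrep 'pos|^force|wid'
python3 - <<'E'
from h import *
st();t=cams.grab_frame('top');cv2.imwrite('pics/top6.png',t);cv2.imwrite('pics/scene6.png',cams.grab_frame('scene'))
E
```

```text
eef_pos: [0.5998, 0.0435, 0.006]
force: [4.0, -11.9, -1.7]
width: 0.0156
eef_pos: [0.5989, 0.0456, 0.0055]
force: [-0.5, 0.2, -0.5]
width: 0.0357
t 54.98 pos [0.5989 0.0456 0.0055] rot [-3.1413  0.0002 -1.5445] F [-0.5018  0.1804 -0.5084] w 0.0357 g 0.0 q6 -0.37
```

```bash

python3 -m handwheel '[[[0.1,0,0,0,0,0,150],[0.25,0,0,0,0,0,150],[0.25,0,-0.5,0,0,0,150],[0.25,0,-1,0,0,0,150],[0.25,0,-1,0,0,0,150]]]'|egrep 'pos|^force'
python3 -m handwheel '[[[0,0,-0.6,0,0,0,0],[0,0,-1,0,0,0,0],[0,0,-1,0,0,0,0]]]'|egrep 'pos|^force'
python3 -m handwheel '[[[0,0,-0.6,0,0,0,0],[0,0,-0.6,0,0,0,0]]]'|egrep 'pos|^force'
python3 - <<'E'
from h import *
s=st();p=np.r_[s['eef_pos'],s['ee_rot']];np.save('p19',p);P=pose(s)
w=cams.grab_frame('wrist');cv2.imwrite('pics/w19.png',w)
t=np.mean([cams.grab_frame('top') for _ in range(2)],0);cv2.imwrite('pics/top7.png',t)
# panel in wrist: dark/grey line? print profile along column near mouth centre
O=np.array([.5957,.140]);d=np.array([-.030,.99955]);n=np.array([d[1],-d[0]])
for nm,X in dict(panel_top=[*(O+d*-.004),.076],handle_end=[*(O+d*-.118),.052],mouth=[*O,.084],tipL=[*(O+d*.034+n*.06),.167],tipR=[*(O+d*.034-n*.06),.167]).items(): print(nm,proj('wrist',[X],P))
to([*(O+d*.070),.24],np.arctan2(-d[1],-d[0]))
E
```

```text
eef_pos: [0.6017, 0.0249, 0.089]
force: [0.0, 0.6, -1.2]
eef_pos: [0.6007, 0.0249, 0.1678]
force: [-0.5, -0.3, -1.4]
eef_pos: [0.601, 0.025, 0.2159]
force: [-0.6, -0.6, -1.2]
t 56.33 pos [0.601  0.025  0.2159] rot [-3.1369  0.0007 -1.5448] F [-0.6444 -0.5516 -1.2406] w 0.0807 g 0.0 q6 -0.34
panel_top [[323.3328 269.5215]]
handle_end [[323.1884 172.2473]]
mouth [[323.3568 276.0215]]
tipL [[260.5377 354.2871]]
tipR [[386.9268 354.413 ]]
shift [-2.3148  0.0024 -0.0394] turn [ 0.0041 -0.0001 -0.0091][ WARN:0@4.491] global loadsave.cpp:1063 imwrite_ Unsupported depth image for selected encoder is fallbacked to CV_8U.
```

```bash

python3 -m handwheel '[[[-0.5,0,0,0,0,0,0],[-0.8,0,0,0,0,0,0],[-0.8,0,0,0,0,0,0]]]' >/dev/null
python3 -m handwheel '[[[-0.5,0,0,0,0,0,0],[-0.8,0,0,0,0,0,0],[-0.8,0,0,0,0,0,0]]]' >/dev/null
python3 -m handwheel '[[[-0.5,0,0,0,0,0,0],[-0.72,0,0,0,0,0,0],[-0.72,0,0,0,0,0,0]]]' |egrep 'pos|rot|wid'
python3 - <<'E'
from h import *
s=st();P=pose(s);w=cams.grab_frame('wrist');cv2.imwrite('pics/w20.png',w)
O=np.array([.5957,.140]);d=np.array([-.030,.99955]);n=np.array([d[1],-d[0]])
for y in(.06,-.06): print('expect pivot/tip',y,proj('wrist',[[*(O+d*-.014+n*y),.097],[*(O+d*.034+n*y),.167]],P).ravel())
g=cv2.cvtColor(w,cv2.COLOR_BGR2GRAY)
m=(g[:235]<50).astype(np.uint8); N,l,S,c=cv2.connectedComponentsWithStats(m)
for i in range(1,N):
    if S[i,4]>60 and 200<c[i][0]<450:print(S[i],c[i])
print('\n'.join(''.join('#' if x<50 else('+' if x<100 else '.') for x in r[::3]) for r in g[60:235:5,200:450]))
E
```

```text
eef_pos: [0.5943, 0.2111, 0.2129]
ee_rot: [3.141, -0.001, -1.544]
width: 0.0875
t 57.6 pos [0.5943 0.2111 0.2129] rot [ 3.1409 -0.0005 -1.5436] F [-0.1553 -0.3203  0.7102] w 0.0875 g 0.0 q6 -0.62
expect pivot/tip 0.06 [257.8685  97.2773 243.4277 160.1866]
expect pivot/tip -0.06 [385.201   97.0286 400.3333 159.8678]
[314   0   3  82 134] [314.791   42.2388]
[324   0   3  83 186] [325.3333  38.5161]
[429   0  38  39 376] [440.016  24.633]
[379 101  29  38 529] [392.1569 118.7013]
[233 109  25  51 697] [244.9914 133.9125]
[300 227  40   8 245] [319.6857 230.0531]
......................................++++#.........................................
......................................++++#.........................................
......................................++++#.........................................
......................................++++#.........................................
......................................++++#.........................................
....................................................................................
....................+..
[... 1741 characters left out ...]
....................
....................................................................................
.....................................................................++++.++........
......................................+...........................++++++++++++......
.......................................+++++++............+++++++++++++++++++++.....
......................................++++++++++++++++++++++++++++++++++++++++......
....................................++++............++++++++++++++++++++++++++......
.................................+++++++++++++++++++++++++++++++++++++++++++........
.................................+++########++#+++++++++++++++++++++++++++++........
```

```bash

python3 -m handwheel '[[[0,0,0.6,0,0,0,0],[0,0,1,0,0,0,0],[0,0,1,0,0,0,0]]]' |egrep 'pos|^force'
python3 -m handwheel '[[[0,0,0.29,0,0,0,0],[0,0,0.29,0,0,0,0]]]' |egrep 'pos|^force'
python3 -m handwheel '[[[0.17,0,0,0,0,0,0],[0.34,0,0,0,0,0,0],[0.5,0,-0.04,0,0,0,0],[0.68,0,-0.08,0,0,0,0],[0.85,0,-0.12,0,0,0,0]]]' |egrep 'pos|^force'
python3 - <<'E'
from h import *
s=st();cv2.imwrite('pics/w21.png',cams.grab_frame('wrist'))
E
```

```text
eef_pos: [0.593, 0.2087, 0.131]
force: [-0.6, -0.5, 0.9]
eef_pos: [0.5944, 0.21, 0.1105]
force: [-0.9, 0.3, 0.3]
eef_pos: [0.597, 0.1423, 0.1209]
force: [1.7, 3.4, -2.2]
t 58.9 pos [0.597  0.1423 0.1209] rot [-3.1396  0.0012 -1.5449] F [ 1.6967  3.4079 -2.1967] w 0.0874 g 2.047031281690579 q6 -0.53
```

```bash

python3 -m handwheel '[[[0.23,0,-0.16,0,0,0,0],[0.45,0,-0.2,0,0,0,0],[0.64,0,-0.09,0,0,0,0],[0.81,0,0.09,0,0,0,0],[0.92,0,0.29,0,0,0,0]]]' |egrep 'pos|force|wid'
python3 -m handwheel '[[[0.04,0,0.12,0,0,0,0],[0.05,0,0.2,0,0,0,0],[0.05,0,0.2,0,0,0,0]]]' |egrep 'pos|force|wid'
```

```text
eef_pos: [0.5978, 0.0675, 0.0961]
force: [-1.2, 0.9, 4.9]
width: 0.0871
gripper_force: 2.5
eef_pos: [0.598, 0.0652, 0.0798]
force: [-1.2, -0.5, 0.3]
width: 0.0877
gripper_force: 0.0
```

```bash

python3 -m handwheel '[[[0,0,0.03,0,0,0,0],[0,0,0.03,0,0,0,0]]]' |egrep 'pos|^force'
python3 -m handwheel '[[[0,0,0.03,0,0,0,0],[0,0,0.03,0,0,0,0]]]' |egrep 'pos|^force'
python3 -m handwheel '[[[0,0,0.03,0,0,0,0],[0,0,0.03,0,0,0,0]]]' |egrep 'pos|^force'
```

```text
eef_pos: [0.5984, 0.0656, 0.0782]
force: [-1.3, -0.9, 0.0]
eef_pos: [0.5987, 0.0656, 0.0777]
force: [-4.5, 0.4, 15.3]
eef_pos: [0.5989, 0.0657, 0.0772]
force: [-9.6, 0.5, 28.9]
```

```bash

python3 -m handwheel '[[[0,0,-0.4,0,0,0,0],[0,0,-1,0,0,0,0],[0,0,-1,0,0,0,0]]]' |egrep '^force'
python3 -m handwheel '[[[-0.6,0,-0.6,0,0,0,0],[-1,0,-0.7,0,0,0,0],[-1,0,-0.7,0,0,0,0],[-1,0,-0.7,0,0,0,0]]]' |egrep 'pos|^force'
python3 - <<'E'
from h import *
s=st();P=pose(s);w=cams.grab_frame('wrist');cv2.imwrite('pics/w22.png',w)
O=np.array([.5957,.140]);d=np.array([-.030,.99955]);n=np.array([d[1],-d[0]])
for y in(.06,-.06): print('expect pivot/tip down',y,proj('wrist',[[*(O+d*-.014+n*y),.097],[*(O+d*-.099+n*y),.104]],P).ravel())
g=cv2.cvtColor(w,cv2.COLOR_BGR2GRAY)
print('\n'.join(''.join('#' if x<50 else('+' if x<100 else '.') for x in r[::3]) for r in g[20:235:5,200:450]))
E
```

```text
force: [0.2, 0.3, 0.4]
eef_pos: [0.5957, 0.1453, 0.2085]
force: [-0.2, 0.8, 0.1]
t 61.58 pos [0.5957 0.1453 0.2085] rot [ 3.1405 -0.0001 -1.5442] F [-0.2486  0.8143  0.0634] w 0.0876 g 0.0 q6 -0.53
expect pivot/tip down 0.06 [260.3556 167.065  253.2332  74.1105]
expect pivot/tip down -0.06 [381.6233 166.7386 388.3035  73.7677]
....................................................................................
....................................................................................
....................................................................................
....................................................................................
....................................................................................
..................................................................................++
...............................................................................++...
.............................................................................+#+....
.......................................+++..................................+#+.....
......
[... 2183 characters left out ...]
....................
.................+......++..........................................................
.................++......+....................................+...........++........
.................+......++..........+++...........................++++++++++++......
.....................................++..........................++++++++++++++.....
......................................++++++++++++++++++.....+++++++++++++++++......
....................................+++.+++.....+++............+++++++++++++++......
.............................+++++++++++++++++++++++++++++++++++++++++++++++++......
..........................................++++++++++++++++++++++++++++++++++++......
```

```bash
python3 - <<'E'
from h import *
s=arm.get_state();P=pose(s);w=cv2.imread('pics/w22.png');g=cv2.cvtColor(w,cv2.COLOR_BGR2GRAY)
O=np.array([.5957,.140]);d=np.array([-.030,.99955]);n=np.array([d[1],-d[0]])
X=onz('wrist',[(322,60),(322,141)],.061,P)[:,:2]-O; print('handle ends dryer x,y',np.c_[X@d,X@n])
print('col 290,350', [(v,int(g[v,290]),int(g[v,350])) for v in range(140,186,2)])
for x,z in((-.008,.076),(0,.076),(0,.084)): print(x,z,proj('wrist',[[*(O+d*x),z]],P))
# handle lateral of toggle in w16
p=np.load('p16.npy');P=(p[:3],Ro.from_euler('xyz',p[3:]).as_matrix())
L=.078;tip=[-np.sin(.4)*L,np.cos(.4)*L]
print('pred toggle tip px',proj('wrist',[[*(O+d*(.150+tip[0])),.092+tip[1]],[*(O+d*.15),.084]],P),'seen (317,143) plate centre (319,161)')
E
```

```text
handle ends dryer x,y [[-0.117  -0.0014]
 [-0.0362 -0.0013]]
col 290,350 [(140, 115, 160), (142, 115, 163), (144, 115, 166), (146, 113, 168), (148, 112, 168), (150, 106, 162), (152, 105, 159), (154, 95, 158), (156, 86, 158), (158, 87, 143), (160, 84, 94), (162, 86, 86), (164, 86, 87), (166, 85, 87), (168, 110, 112), (170, 155, 166), (172, 167, 167), (174, 119, 108), (176, 75, 74), (178, 138, 133), (180, 159, 160), (182, 165, 164), (184, 165, 162)]
-0.008 0.076 [[320.9352 169.3278]]
0 0.076 [[320.959  176.6974]]
0 0.084 [[320.9716 178.3693]]
pred toggle tip px [[319.2136 141.7821]
 [320.3499 160.5868]] seen (317,143) plate centre (319,161)
```

The handle end sits at dryer x = −117 (expected −118), so the tray is home, and both clamp handles lie forward and level. Next is the toggle.

```bash
cat >> h.py <<'E'
O=np.array([.5957,.140]);d=np.array([-.030,.99955]);n=np.array([d[1],-d[0]])
def tog(r,a=-.4,lat=.001):
    u=np.array([*(d*np.sin(a)),np.cos(a)]); y=-np.array([*n,0]); z=-u; R=np.column_stack([np.cross(y,z),y,z])
    p=np.array([*(O+d*.15+n*lat),.092])+u*r; print('tip',p,end=' '); to(p,R=R)
E
python3 -c "
from h import *
tog(.11);tog(.04)"
```

```text
tip [0.5935 0.2471 0.1933] shift [-1.4021 -0.0055  0.4759] turn [ 0.0009 -0.8009 -0.0087]
tip [0.5927 0.2744 0.1288] shift [-1.7432 -0.0051  1.2817] turn [ 0.0009 -0.8009 -0.0087]
```

```bash

python3 -m handwheel '[[[-0.5,0,0,0,0,0,0],[-0.7,0,0,0,0,0,0],[-0.7,0,0,0,0,0,0]]]' |egrep 'pos'
python3 -m handwheel '[[[-0.3,0,0,0,-0.3,0,0],[-0.5,0,0,0,-0.6,0,0],[-0.7,0,0,0,-0.8,0,0],[-0.7,0,0,0,-0.8,0,0]]]' |egrep 'pos|rot'
python3 - <<'E'
from h import *
s=st();tog(.11);tog(.04);tog(.032)
P=pose(s);w=cams.grab_frame('wrist');cv2.imwrite('pics/w23.png',w)
u=np.array([*(d*-np.sin(.4)),np.cos(.4)]);pv=np.array([*(O+d*.15+n*.001),.092])
print(proj('wrist',[pv+u*.078,pv+u*.065,pv+u*.047],P))
g=cv2.cvtColor(w,cv2.COLOR_BGR2GRAY)
print('\n'.join('%d '%(150+4*i)+''.join('#' if x<50 else('+' if x<100 else('o' if x>200 else '.')) for x in r[::2]) for i,r in enumerate(g[150:300:4,250:400])))
E
```

```text
eef_pos: [0.5945, 0.2013, 0.2086]
eef_pos: [0.5937, 0.2549, 0.2091]
ee_rot: [3.141, 0.4, -1.549]
t 62.5 pos [0.5937 0.2549 0.2091] rot [ 3.1409  0.3996 -1.5486] F [-1.0459 -0.1444  0.1999] w 0.0875 g 0.0 q6 -0.3
tip [0.5935 0.2471 0.1933] shift [0.1657 0.006  0.456 ] turn [-0.0046 -0.0007 -0.0143]
tip [0.5927 0.2744 0.1288] shift [0.1654 0.008  1.331 ] turn [-0.0046 -0.0007 -0.0143]
tip [0.5926 0.2775 0.1215] shift [0.1654 0.0082 1.431 ] turn [-0.0046 -0.0007 -0.0143]
[[321.61   191.201 ]
 [321.6029 187.0104]
 [321.5941 181.8589]]
150 .......................++...+#############+..++++++++++++++++++++..........
154 ........................##++###############++#+.++++++++++++.............+.
158 ........................+#####################+..++++++....................
162 ........................+######++++++++#######+...........++..+............
166 ........................+####++..+++++..++####+.........................+..
170 ........................+####+++++++++++++####.............................
174 ........................+###++...........+####.............................
178
[... 1776 characters left out ...]
++++++++++++++++++++++++++++++++++++++++++++++++++++++++++++
270 +++++++++++++++++++++++++++++++++++++++++++++++++++++++++++++++++++++++++++
274 +++++++++++++++++++++++++++++++++++++++++++++++++++++++++++++++++++++++++++
278 +++++++++++++++++++++++++++++++++++++++++++++++++++++++++++++++++++++++++++
282 +++++++++++++++++++++++++++++++++++++++++++++++++++++++++++++++++++++++++++
286 +++++++++++++++++++++++++++++++++++++++++++++++++++++++++++++++++++++++++++
290 +++++++++++++++++++++++++++++++++++++++++++++++++++++++++++++++++++++++++++
294 ++++++++##+............+...................................................
298 ++++++++###............+...................................................
```

```bash

python3 -m handwheel '[[[0.165,0.01,0.2,0,0,-0.014,0],[0.165,0.01,0.45,0,0,-0.014,0],[0.165,0.01,0.45,0,0,-0.014,60]]]' |egrep 'pos|rot|^force'
python3 -m handwheel '[[[0,0,0.2,0,0,0,80],[0,0,0.4,0,0,0,80],[0,0,0.6,0,0,0,80],[0,0,0.75,0,0,0,80],[0,0,0.75,0,0,0,80]]]' |egrep 'pos|rot|^force|wid'
python3 -m handwheel '[[[0,0,0.06,0,0,0,80],[0,0,0.12,0,0,0,80],[0,0,0.12,0,0,0,80]]]' |egrep 'pos|rot|^force|wid'
python3 -c "
from h import *
tog(.04);tog(.034)"
```

```text
eef_pos: [0.5907, 0.2594, 0.1682]
ee_rot: [3.14, 0.398, -1.538]
force: [-0.1, 0.4, 0.5]
eef_pos: [0.5912, 0.2825, 0.1144]
ee_rot: [-3.141, 0.399, -1.538]
force: [0.4, -0.0, -0.6]
width: 0.0599
eef_pos: [0.5916, 0.2861, 0.1068]
ee_rot: [-3.139, 0.4, -1.537]
force: [0.3, -0.5, -0.4]
width: 0.0602
tip [0.5927 0.2744 0.1288] shift [ 0.0275 -0.0088  0.0015] turn [-0.0027 -0.0001  0.0063]
tip [0.5926 0.2767 0.1233] shift [ 0.0275 -0.0087  0.0765] turn [-0.0027 -0.0001  0.0063]
```

```bash

python3 -m handwheel '[[[0.02,-0.01,0.04,0,0,0,80],[0.02,-0.01,0.075,0,0,0,80],[0.02,-0.01,0.075,0,0,0,80]]]' |egrep 'pos|^force|wid'
python3 -m handwheel '[[[0,0,0,0,0,0,255],[0,0,0,0,0,0,255],[0,0,0,0,0,0,255],[0,0,0,0,0,0,255],[0,0,0,0,0,0,255]]]' 50 |egrep 'pos|force|wid'
```

```text
eef_pos: [0.5924, 0.287, 0.1005]
force: [-0.1, -0.0, 0.4]
width: 0.0604
eef_pos: [0.5937, 0.2871, 0.1011]
force: [4.7, 1.6, -1.9]
width: 0.0236
gripper_force: 50.0
```

```bash

python3 -m handwheel '[[[0,0,-0.05,0,0,0,255],[0,0,-0.1,0,0,0,255],[0,0,-0.105,0,0,0,255],[0,0,-0.105,0,0,0,255]]]' 60 |egrep 'pos|force|wid'
```

```text
eef_pos: [0.5935, 0.284, 0.1083]
force: [6.2, 2.8, -6.9]
width: 0.0232
gripper_force: 60.0
```

```bash

python3 -m handwheel '[[[-0.021,0,0.001,0,0.2,0,255],[-0.042,0,0.004,0,0.4,0,255],[-0.063,0,0.009,0,0.6,0,255],[-0.083,0,0.017,0,0.8,0,255],[-0.083,0,0.017,0,0.8,0,255]]]' |egrep 'pos|rot|force|wid'
```

```text
eef_pos: [0.593, 0.292, 0.1088]
ee_rot: [-3.138, -0.002, -1.535]
force: [9.5, -0.2, -8.5]
width: 0.0229
gripper_force: 60.0
```

```bash

python3 -m handwheel '[[[-0.021,0,0.001,0,0.2,0,255],[-0.042,0,0.004,0,0.4,0,255],[-0.063,0,0.009,0,0.6,0,255],[-0.083,0,0.017,0,0.8,0,255],[-0.088,0,0.018,0,0.84,0,255]]]' |egrep 'pos|rot|force|wid'
```

```text
eef_pos: [0.5927, 0.2961, 0.107]
ee_rot: [-3.14, -0.427, -1.538]
force: [10.4, -8.4, -4.3]
width: 0.0229
gripper_force: 60.0
```

```bash

python3 -m handwheel '[[[0,0,0.05,0,0,0,255],[0,0,0.09,0,0,0,255],[0,0,0.09,0,0,0,255]]]' |egrep 'pos|force|wid'
python3 -m handwheel '[[[0,0,0,0,0,0,190],[0,0,0,0,0,0,150],[0,0,0,0,0,0,100],[0,0,0,0,0,0,80],[0,0,0,0,0,0,80]]]' |egrep 'pos|force|wid'
python3 -m handwheel '[[[0,0,-0.3,0,0,0,80],[0,0,-0.6,0,0,0,80],[0,0,-1,0,0,0,80],[0,0,-1,0,0,0,80]]]' |egrep 'pos|^force|wid'
python3 -m handwheel '[[[-0.3,0,-0.5,0,-0.4,0,0],[-0.6,0,-0.5,0,-0.85,0,0],[-0.6,0,-0.5,0,-0.85,0,0],[-0.6,0,-0.5,0,-0.85,0,0]]]' |egrep 'pos|rot'
python3 - <<'E'
from h import *
s=st();P=pose(s);w=cams.grab_frame('wrist');cv2.imwrite('pics/w24.png',w)
pv=np.array([*(O+d*.15+n*.001),.092])
for a in(-.4,.4):
    u=np.array([*(d*np.sin(a)),np.cos(a)])
    for c in(0,.009): print(a,c,proj('wrist',[pv+u*.078,pv+u*(.065+c)],P).ravel())
g=cv2.cvtColor(w,cv2.COLOR_BGR2GRAY)
print('\n'.join('%d '%(60+4*i)+''.join('#' if x<50 else('+' if x<100 else('o' if x>200 else '.')) for x in r[::2]) for i,r in enumerate(g[60:230:4,260:380])))
E
```

```text
eef_pos: [0.5931, 0.2936, 0.1014]
force: [6.9, -3.1, -2.8]
width: 0.0227
gripper_force: 60.0
eef_pos: [0.5921, 0.2945, 0.102]
force: [0.4, -0.2, 0.4]
width: 0.0565
gripper_force: 0.0
eef_pos: [0.5919, 0.3289, 0.1775]
force: [-0.3, 0.6, -0.3]
width: 0.0601
eef_pos: [0.5889, 0.3851, 0.1917]
ee_rot: [-3.14, 0.002, -1.54]
t 68.67 pos [0.5889 0.3851 0.1917] rot [-3.1398  0.0023 -1.5398] F [ 0.4077 -0.3694 -0.4512] w 0.087 g 0.0 q6 -0.82
-0.4 0 [320.7902  23.9303 320.8123  37.1523]
-0.4 0.009 [320.7902  23.9303 320.7973  28.1868]
0.4 0 [320.6332 123.8132 320.6862 115.6438]
0.4 0.009 [320.6332 123.8132 320.6501 121.2159]
60 .................++..++++++++++++++++++.+++.................
64 .................++++++++++++++++++++++++++.................
68 .................++++++++++++..++++++++++++.................
72 .................++++++++.oooooooo.++++++++.................
76 .................+++++.oooo......oooo.+++++.................
80 .................+++++.oo.+.....++ooo.+++++.................
84 .................+++++.oo.+.....++ooo+#+++..................
88 .................+++++.....
[... 1606 characters left out ...]
+##..+##..+##+....+..+....+##+..###..##+..........
192 ............................................................
196 ..........+##..+#+..+##..+#......++..##+..###..##+..........
200 ...........##+.+##+.+###...+#..#+...###+.+##+.+##...........
204 ......+++..+##..+##+.+#+++........+..+..+##+..##+...........
208 .....+++++..+##+.+##+..+#####..+####...+##+..##+............
212 .........+...+##+.++.+#++.+++++++++++##+++++###+++++++++++++
216 ..............+##++.+#######++++#######++++##+++++++++++++++
220 ......+.+.......++##++..++###..###++...+##+.................
224 ......++...........++####++++..++++#####++++++++++++++++++++
228 ......++++.............+++###++####++.....++++++++++++++++++
```

```bash
python3 -m handwheel '[[[0,0,-0.5,0,0,0,0],[0,0,-0.5,0,0,0,0],[0,0,-0.5,0,0,0,0],[0,0,-0.5,0,0,0,0]]]' |egrep 'pos|^force'
python3 -c "
from station import arm
print(arm.job_done())"
```

```text
eef_pos: [0.5883, 0.3868, 0.2302]
force: [0.1, -0.2, 0.1]
the job is handed in; nothing more can be done
None
```

I handed the job in at about 69 s: the pedal and the stem (the only two parts present) are in the tray, the tray is home with its panel shut, both clamps look fully down, and the dryer is on with its collar dropped; the hand-in gave no verdict, and I checked all of this from camera and force readings only.

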